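# Tidy the zither maker's bench

### The arm

A 7-joint arm with a two-finger parallel gripper is mounted at the origin on the work surface. World frame = base frame: x ahead of the robot, y to its left, z up, the work surface at z = 0. Lengths are in m, angles in rad, forces in N, time in s.
With the tool pointing down it reaches from about 0.425 to 0.95 m from the base axis. Payload 16.7 kg.
Tool frame: the origin (TCP) lies between the finger pads; the fingertips stand 11 mm ahead of it and the grasp point (between the pads) lies 8 mm behind it; y points along the fingers, z is the direction in which the jaws open and shut, and the axes are right-handed (so a half turn about y gives the same grasp; the last joint's range is limited). The gripper opens to 94 mm and grips with 3 to 60 N. Pads are 16 mm wide; open, the fingers measure 119 mm over their backs; the gripper's body (75 mm by 177 mm) begins 78 mm behind the grasp point.
Start: joints at [1.034, 0.426, 0.074, 1.606, -0.034, 1.111, -0.067], TCP at [0.255, -0.625, 0.216] pointing down, gripper open.
Joint ranges: [-2.85, 2.85], [-0.5, 2.14], [-1.23, 1.37], [0.21, 2.46], [-1.02, 4.16], [0.16, 2.05], [-2.73, 2.73]. Speed limits (rad/s): [1.89, 1.89, 2.39, 2.39, 3.01, 3.01, 3.01].

### API

Orientations are given as a rotation vector (axis times angle).
In Python, from cell import observe, grab_frame, sign_off, search_frame, landmark_of gives the robot as it stands. The module is installed in compiled form; this text tells all that it offers.
- The arm moves only by the tool drive_tool, never from a script. Its argument "moves" is a list of rows, each a list of 3 entries, a list of its own where there are three numbers: the turn, a rotation vector about the tool's x, y, z in degrees, then the shift along the tool's x, y, z in m, then the finger opening in m, from 0 to 0.094. A call has 1 to 20 rows; each row shifts and turns the commanded pose from where the row before left it, along the tool's axes as they then stand; what a row does not reach is not made up. A row lasts 1/12 s, in which the tool goes at most 41.7 mm and 7.16 degrees, less where a joint would pass 70% of its speed; a pose out of reach is approached as far as the arm can. A call with a gripper value outside its range is refused whole. The fingers move at their own pace and stop on an object; "grip_force" is the grip in N (left out, the last holds). Time passes only in rows, so rows that do not move let the fingers close. It gives the time, the measured TCP pose, the force and the opening at its end, in the units of the state.
- observe(): the state, without advancing time (a new reading comes with each control period).
- grab_frame(name): name is "scene" or "top" or "wrist"; returns a dict with "pixels" (420x560x3 uint8, red, green, blue), "depth" (420x560 float32, m along the optical axis (not along the pixel's ray), 0 where there is no reading), "fx", "fy", "cx", "cy" (pixels), "world_to_cam" (4x4, takes a point from world to camera coordinates); the wrist camera has in their place "T_tool_cam" (4x4, takes a point from camera to tool coordinates, whose origin is the TCP and whose axes are the tool frame's). Camera axes: x right, y up, looking along -z (the intrinsics and any distortion apply to the point x, -y, -z); pixel columns grow to the right and rows downward; lengths in m; the calibration is good to about 2 mm. A picture is of the moment at which its call begins: read the wrist's pose just before it.
- sign_off(): hands the job in, once; it reports no verdict.
Trained networks look in a picture, given as the dict that the camera call returned (one of the last four; its "shot" number tells which), for a name from the list of things; names that differ only in an ending like _2 or _b are one class to them, and where a whole thing is asked for, a point or a joint stands for the part that bears it (a point fixed in the world has none). Each returns a list of dicts, best first, with "conf" (0 to 1); they miss things now and then, are a little off and sometimes report something else, mostly with a low value. They report only what shows in the picture. A call takes as long as a camera call.
- search_frame(label, picture): "centre" ([row, column] in pixels, amid what is visible of it).
- landmark_of(label, picture): "centre" ([row, column] in pixels: a listed point, or the origin of a listed thing).
The state is a dict: "time_s": time; "joint_pos": joint angles; "dq": joint speeds; "joint_torque": joint torques, N m; "tool_pos": TCP position; "orientation": TCP orientation; "ft_force": force on the tool from outside, world axes, zero at the start; "moment": the same for the moment, N m; "width": opening from 0.0 (shut) to 1.0 (fully open).
Only numpy, scipy, OpenCV 4.12 (cv2) and the standard library are available. Lean on these libraries where they do the work, as an engineer would, in place of code of your own. Each camera call takes 0.05 s, during which the arm holds its last target.

### The job

Tidy the zither maker's bench. First of all, before anything else is put away, set the stopper upright and fully home in the neck of the amber bottle; then sort all the loose fittings by the colour of their wood, the pale maple knobs into the square plywood tray and the dark rosewood bars into the round steel dish, and hang the ear defenders astride the middle of the steel rail, one cup on each side. Keep the bottle standing and leave the screwdriver, tin and pliers where they are.

Things in the scene. Friction and masses are not known exactly. Their poses are not given: they have to be found in the camera images.
- bottle: amber glass bottle, loose, 80 mm wide and 115 mm tall with an open neck (outside 42 mm, bore 34 mm across, 39 mm deep); about 0.6 kg; origin at the centre of its underside, z up
- bottle_mouth (a point): centre of the bottle's mouth, level with the rim of the neck, 115 mm above the bottle's underside
- stopper: tapered cork stopper with a black head, 52 mm tall, standing on its narrow end: cork plug 28 mm long, 24 mm across at the bottom and 31 mm at the top, under a cylindrical head 40 mm across and 24 mm tall whose underside comes to rest on the bottle's rim; origin at the centre of the narrow end, z up towards the head
- ear_defenders: hearing protectors standing on their two black cups, band up: 134 mm long along x, 56 mm deep along y, 140 mm tall, about 0.22 kg. The cups are at x = -52 and +52 mm, each 70 mm tall, with a gap of 58 mm between the ear cushions. The flat black pad at the top of the band is 70 mm long (x), 26 mm wide (y) and 16 mm thick, its top 140 mm up; origin midway between the cups' undersides
- band_under (a point): middle of the underside of the band's top pad, 124 mm above the origin of the ear defenders; this is what rests on the rail
- rail: steel hanging rail fixed to the bench: a level bar 180 mm long along its y and 12 mm thick, on two end posts with round feet about 60 mm across; origin on the bench below its middle
- rail_mid (a point): centre of the bar's middle, 150 mm above the bench (the bar's top is 6 mm higher); the bar runs along y
- tray: square open plywood tray fixed to the bench, 130 mm outside, 120 mm inside, 24 mm high, floor 5 mm thick; origin at the centre of its underside, axes along its sides
- dish: round open steel dish fixed to the bench, 150 mm across the rim, 140 mm at the foot, 24 mm high, floor 4 mm thick; origin at the centre of its underside
- knob0: small pale maple knob, a round drum 26 mm across and 24 mm tall standing on the bench; origin at the centre of its underside, z along its axis; two to four of the four such knobs are present
- knob1: small pale maple knob, a round drum 26 mm across and 24 mm tall standing on the bench; origin at the centre of its underside, z along its axis; two to four of the four such knobs are present
- knob2: small pale maple knob, a round drum 26 mm across and 24 mm tall standing on the bench; origin at the centre of its underside, z along its axis; two to four of the four such knobs are present
- knob3: small pale maple knob, a round drum 26 mm across and 24 mm tall standing on the bench; origin at the centre of its underside, z along its axis; two to four of the four such knobs are present
- bar0: dark rosewood bridge bar, 50 mm long (x), 16 mm wide (y) and 18 mm high; origin at the centre of its underside; two or three of the three such bars are present
- bar1: dark rosewood bridge bar, 50 mm long (x), 16 mm wide (y) and 18 mm high; origin at the centre of its underside; two or three of the three such bars are present
- bar2: dark rosewood bridge bar, 50 mm long (x), 16 mm wide (y) and 18 mm high; origin at the centre of its underside; two or three of the three such bars are present
- screwdriver: screwdriver lying beyond the rail, 170 mm long; a bystander
- wax_tin: round aluminium tin, 70 mm across and 45 mm tall, standing left of the work; a bystander
- pliers: blue-handled pliers lying right of the work, 140 mm long; a bystander

How it is judged:
On the way:
1. the stopper is fully home in the bottle's neck before any fitting is in its container and while the ear defenders still stand on the bench (horizontal distance between stopper and bottle_mouth below 0.006 m and z of stopper in the frame of bottle_mouth between -0.034 and -0.023 m and angle between stopper's own z axis and vertical below 0.15 rad and angle between bottle's own z axis and vertical below 0.1 rad and horizontal distance between each of knob0, knob1, knob2, knob3 and tray above 0.09 m and horizontal distance between each of bar0, bar1, bar2 and dish above 0.08 m and height (world z) of ear_defenders below 0.02 m), for 0.2 s.
At the end, for the whole second after the job is handed in: Stopper upright in the neck, 23 mm deep or more, within 6 mm of centre, bottle upright; all knobs present in the tray, all bars in the dish; ear defenders astride the rail, pad on the bar, within 20 mm across and 60 mm along, tilt under 20 deg, under 34 deg off square; all at rest (horizontal distance between stopper and bottle_mouth below 0.006 m and z of stopper in the frame of bottle_mouth between -0.034 and -0.023 m and angle between stopper's own z axis and vertical below 0.15 rad and angle between bottle's own z axis and vertical below 0.1 rad and x of band_under in the frame of rail_mid between -0.02 and 0.02 m and y of band_under in the frame of rail_mid between -0.06 and 0.06 m and z of band_under in the frame of rail_mid between -0.004 and 0.016 m and angle between ear_defenders's own z axis and vertical below 0.35 rad and angle between the x axis of ear_defenders and the x axis of rail, either way round below 0.6 rad and contact force between ear_defenders and rail above 0.4 N and linear speed of each of ear_defenders, knob0, knob1, knob2, knob3, bar0, bar1, bar2 below 0.03 m/s and angular speed of ear_defenders below 0.4 rad/s and x of knob0 in the frame of tray between -0.06 and 0.06 m and y of knob0 in the frame of tray between -0.06 and 0.06 m and height (world z) of each of knob0, knob1, knob2, knob3 below 0.035 m and x of knob1 in the frame of tray between -0.06 and 0.06 m and y of knob1 in the frame of tray between -0.06 and 0.06 m and x of knob2 in the frame of tray between -0.06 and 0.06 m and y of knob2 in the frame of tray between -0.06 and 0.06 m and x of knob3 in the frame of tray between -0.06 and 0.06 m and y of knob3 in the frame of tray between -0.06 and 0.06 m and horizontal distance between each of bar0, bar1, bar2 and dish below 0.067 m and height (world z) of each of bar0, bar1, bar2 below 0.03 m); the robot touches nothing.
It fails at once if the bottle is tipped by more than 25 degrees (angle between bottle's own z axis and vertical above 0.44 rad).
It fails at once if the screwdriver is displaced by more than 40 mm (distance of screwdriver from where it was at the start of the episode above 0.04 m).
It fails at once if the wax tin is displaced by more than 40 mm (distance of wax_tin from where it was at the start of the episode above 0.04 m).
It fails at once if the pliers is displaced by more than 40 mm (distance of pliers from where it was at the start of the episode above 0.04 m).
Of knob0, knob1, knob2, knob3 only 2 to 4 are there at a start; the rules pass over those that are not, and their reading is None.
Of bar0, bar1, bar2 only 2 to 3 are there at a start; the rules pass over those that are not, and their reading is None.
At some moment in a run one of knob0, knob1, knob2, knob3, bar0, bar1, bar2 may be knocked a few centimetres aside while the robot is not near it.
It also fails if it takes over 210 s, if anything falls off the work surface, if the arm or the gripper's body presses on something with over 40 N, if the wrist force passes 120 N, or if a joint passes its speed limit or range.

## Working session

There is one attempt and no reset: what is moved stays moved. The work goes in short steps, Python scripts to look and compute and a tool call to move; the robot and the scene stay as the last step left them, time stands still between calls to the robot, and variables do not carry over. Pictures are saved under pics/ and viewed, and the job is handed in when it is done.

Besides the shell and the picture viewer there is one more tool, called after "Emit:" as name(argument=value, ...) on one line, values as JSON. drive_tool: Moves the arm, as the interface text tells. Its arguments: {"type":"object","properties":{"moves":{"type":"array"},"grip_force":{"type":"number"}},"required":["moves"]}

```bash
mkdir -p pics; cat > h.py <<'E'
import numpy as np, cv2
from cell import *
from scipy.spatial.transform import Rotation as R
def shot(cam,name=None):
    s=observe(); f=grab_frame(cam)
    if 'world_to_cam' in f: c2w=np.linalg.inv(np.array(f['world_to_cam']))
    else:
        T=np.eye(4);T[:3,:3]=R.from_rotvec(s['orientation']).as_matrix();T[:3,3]=s['tool_pos']
        c2w=T@np.array(f['T_tool_cam'])
    f['c2w']=c2w
    if name: cv2.imwrite('pics/%s.png'%name,f['pixels'][:,:,::-1])
    return f
def ray(f,rc):
    r,c=rc; d=np.array([(c-f['cx'])/f['fx'],-(r-f['cy'])/f['fy'],-1.]); return f['c2w'][:3,3],f['c2w'][:3,:3]@d
def atz(f,rc,z):
    o,d=ray(f,rc); return o+d*(z-o[2])/d[2]
def atd(f,rc):
    o,d=ray(f,rc); r,c=int(round(rc[0])),int(round(rc[1])); return o+d*f['depth'][r,c]
def cloud(f):
    h,w=f['depth'].shape; c,r=np.meshgrid(np.arange(w),np.arange(h)); D=f['depth']
    p=np.stack([(c-f['cx'])/f['fx']*D,-(r-f['cy'])/f['fy']*D,-D],-1)
    return p@f['c2w'][:3,:3].T+f['c2w'][:3,3]
def tri(f1,a,f2,b):
    o1,d1=ray(f1,a);o2,d2=ray(f2,b);A=np.stack([d1,-d2],1);t=np.linalg.lstsq(A,o2-o1,rcond=None)[0]
    p,q=o1+d1*t[0],o2+d2*t[1]; return (p+q)/2,np.linalg.norm(p-q)
E
python3 - <<'E'
from h import *
s=observe();print({k:np.round(v,3) for k,v in s.items()})
for cam in ['top','scene','wrist']:
    f=shot(cam,cam+'0');print(cam,f['fx'],f['cx'],f['cy'],np.round(f['c2w'],3).tolist(),[k for k in f if k not in('pixels','depth')])
    if cam!='wrist':
      for n in ['bottle','bottle_mouth','stopper','ear_defenders','band_under','rail_mid','rail','tray','dish','knob0','bar0','wax_tin','pliers','screwdriver']:
        for k in landmark_of(n,f)[:5]: print(n,np.round(k['centre'],1),round(k['conf'],2),np.round(atd(f,k['centre']),3))
E
```

```text
{'time_s': np.float64(0.0), 'joint_pos': array([ 1.034,  0.427,  0.074,  1.607, -0.034,  1.111, -0.067]), 'dq': array([ 0.001,  0.   ,  0.   , -0.   ,  0.001,  0.   , -0.   ]), 'joint_torque': array([ 2.0000e-03, -9.3581e+01,  3.6680e+00, -4.5418e+01, -4.9000e-02,
        2.0000e-02,  0.0000e+00]), 'tool_pos': array([ 0.254, -0.625,  0.216]), 'orientation': array([-0.394,  2.011, -2.008]), 'ft_force': array([ 0.092, -0.006,  0.508]), 'moment': array([-0.043,  0.034, -0.037]), 'width': np.float64(0.999)}
top 405.9354149361969 281.9200663228418 210.87588546905175 [[-0.022, 0.982, -0.186, 0.399], [-1.0, -0.021, 0.008, -0.009], [0.004, 0.186, 0.983, 1.262], [0.0, 0.0, 0.0, 1.0]] ['fx', 'fy', 'cx', 'cy', 'world_to_cam', 'shot', 'c2w']
bottle [200.9 340. ] 0.7 [ 0.651 -0.194  0.072]
bottle_mouth [246.4 264. ] 0.58 [0.525 0.038 0.024]
bottle_mouth [267.1 294.4] 0.21 [ 0.46  -0.054  0.017]
stopper [277.5 267.7] 0.45 [0.43  0.027 0.052]
ear_defenders [200.4 210.9] 0.87 [0.677 0.205 0.002]
band_under [194.9 205.1] 0.95 [0.663 0.198 0.139]
band_under [271.  165.7] 0.57 [0.458 0.341 0.003]
rail_
[... 1563 characters left out ...]
ob0 [220.  282.9] 0.5 [0.536 0.038 0.007]
knob0 [207.3 312.2] 0.45 [0.523 0.145 0.001]
knob0 [231.1 244.6] 0.44 [ 0.53  -0.076  0.011]
bar0 [217.7 232.5] 0.54 [ 0.453 -0.072  0.004]
bar0 [193.4 300.2] 0.52 [0.446 0.157 0.002]
wax_tin [200.7 400.7] 0.7 [0.641 0.372 0.013]
wax_tin [202.2 307.7] 0.58 [0.497 0.148 0.003]
pliers [317.1 118.6] 0.86 [ 0.635 -0.428  0.001]
screwdriver [276.9 335.5] 0.76 [0.79  0.016 0.017]
screwdriver [180.  349.9] 0.48 [0.467 0.331 0.004]
wrist 359.3140998167389 278.4466388414867 211.12019516776814 [[0.377, 0.889, 0.261, 0.331], [-0.926, 0.362, 0.105, -0.594], [-0.001, -0.281, 0.96, 0.385], [0.0, 0.0, 0.0, 1.0]] ['fx', 'fy', 'cx', 'cy', 'T_tool_cam', 'shot', 'c2w']
```

View pics/top0.png

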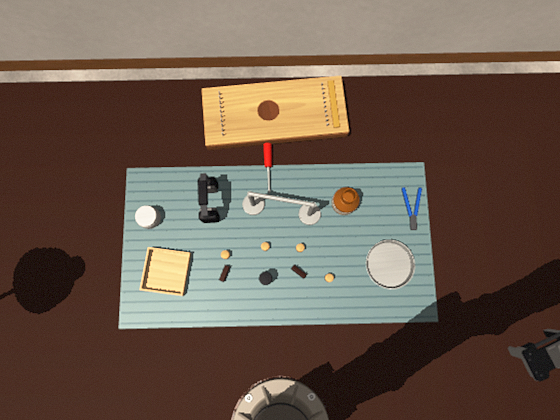

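View pics/scene0.png

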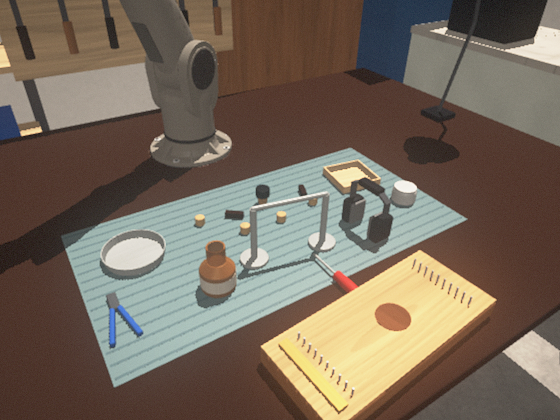

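View pics/wrist0.png

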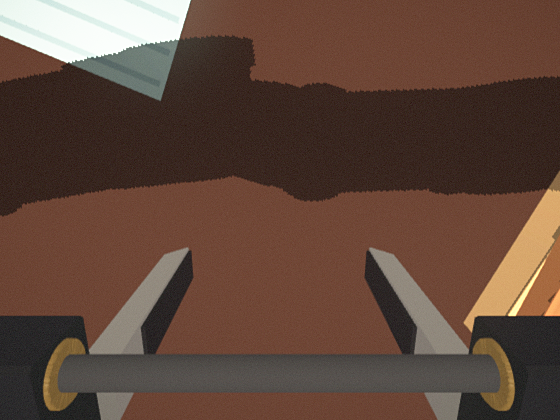

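The top view shows four knobs at (col,row) (226,254), (265,246), (300,247) and (330,278), and two bars at (225,273) and (299,271). The stopper is at (267,277), the bottle at (346,200) and the ear defenders at (208,200). The rail is in the middle, the tray is lower left and the dish is lower right. Next I'll measure them from the depth clouds.

```bash
python3 - <<'E'
from h import *
s=observe()
T=R.from_rotvec(s['orientation']).as_matrix();print('tool axes cols',np.round(T,3).tolist())
for cam in ['top','scene']:
    f=shot(cam);P=cloud(f);px=f['pixels'].astype(int)
    ok=(f['depth']>0)
    x,y,z=P[...,0],P[...,1],P[...,2]
    m=ok&(x>.33)&(x<.88)&(abs(y)<.5)&(z<.3)
    base=m&(abs(z)<.008);print(cam,'bench z',np.median(z[base]))
    mm=(m&(z>.009)).astype(np.uint8)
    n,lab=cv2.connectedComponents(mm,connectivity=4)
    for i in range(1,n):
        k=lab==i
        if k.sum()<12: continue
        q=P[k]; zt=np.percentile(q[:,2],95); t=q[q[:,2]>zt-.008]
        hull=cv2.minAreaRect(t[:,:2].astype(np.float32)*1000)
        print(k.sum(),'c',np.round(q.mean(0),3),'ztop %.3f'%zt,'topmid',np.round(t[:,:2].mean(0),4),'rect',np.round(hull[0],0),np.round(hull[1],0),round(hull[2]),'rgb',px[k].mean(0).astype(int))
E
```

```text
tool axes cols [[-0.926, 0.0, 0.377], [-0.377, 0.0, -0.926], [-0.0, -1.0, -0.0]]
top bench z 0.0007244220133879598
1598 c [0.856 0.037 0.036] ztop 0.050 topmid [0.868  0.0668] rect [862.   4.] [ 35. 430.] 0 rgb [187 127  79]
769 c [0.664 0.202 0.093] ztop 0.141 topmid [0.6729 0.2076] rect [669. 209.] [76. 26.] 1 rgb [51 50 50]
599 c [ 0.654 -0.208  0.07 ] ztop 0.115 topmid [ 0.661  -0.2136] rect [ 661. -214.] [39. 41.] 42 rgb [154  93  42]
246 c [ 0.638 -0.428  0.012] ztop 0.016 topmid [ 0.6376 -0.4279] rect [ 637. -429.] [ 64. 135.] 89 rgb [ 58  94 155]
674 c [ 0.642 -0.018  0.085] ztop 0.157 topmid [ 0.6448 -0.016 ] rect [645. -16.] [192.  13.] 78 rgb [186 181 169]
457 c [0.623 0.393 0.04 ] ztop 0.048 topmid [0.6257 0.398 ] rect [626. 398.] [61. 63.] 87 rgb [216 211 201]
287 c [ 0.469 -0.371  0.019] ztop 0.027 topmid [ 0.4687 -0.367 ] rect [ 467. -352.] [148. 130.] 12 rgb [146 141 132]
57 c [0.527 0.037 0.022] ztop 0.026 topmid [0.5272 0.0366] rect [528.  36.] [22. 22.] 89 rgb [236 194 122]
60 c [ 0.521 -0.07   0.023] ztop 0.027 topmid [ 0.5212 -0.0706] rect [521. -70.] [22. 24.] 8
[... 1237 characters left out ...]
.] 50 rgb [83 78 73]
82 c [0.531 0.036 0.02 ] ztop 0.026 topmid [0.5292 0.037 ] rect [528.  38.] [24. 23.] 58 rgb [194 171 129]
87 c [ 0.432 -0.156  0.021] ztop 0.027 topmid [ 0.4299 -0.1552] rect [ 430. -155.] [24. 24.] 73 rgb [194 170 127]
803 c [ 0.457 -0.342  0.019] ztop 0.026 topmid [ 0.4596 -0.3425] rect [ 464. -341.] [147. 151.] 67 rgb [143 142 135]
1581 c [ 0.678 -0.22   0.064] ztop 0.115 topmid [ 0.6624 -0.2134] rect [ 662. -213.] [41. 40.] 9 rgb [141 111  88]
1536 c [0.853 0.05  0.042] ztop 0.050 topmid [0.8691 0.0578] rect [863.  20.] [ 34. 404.] 0 rgb [234 193 140]
573 c [ 0.644 -0.428  0.013] ztop 0.015 topmid [ 0.6438 -0.4281] rect [ 642. -418.] [ 61. 140.] 78 rgb [ 91 120 174]
```

Emit:
drive_tool(moves=[[[0,5.54,0],[0,0,0],0.094],[[0,5.54,0],[0,0,0],0.094],[[0,5.54,0],[0,0,0],0.094],[[0,5.54,0],[0,0,0],0.094],[[0,0,0],[-0.0147,0,-0.027],0.094],[[0,0,0],[-0.0147,0,-0.027],0.094],[[0,0,0],[-0.0147,0,-0.027],0.094],[[0,0,0],[-0.0147,0,-0.027],0.094],[[0,0,0],[-0.0147,0,-0.027],0.094],[[0,0,0],[-0.0147,0,-0.027],0.094],[[0,0,0],[-0.0147,0,-0.027],0.094],[[0,0,0],[-0.0147,0,-0.027],0.094],[[0,0,0],[-0.0147,0,-0.027],0.094],[[0,0,0],[-0.0147,0,-0.027],0.094],[[0,0,0],[-0.0147,0,-0.027],0.094],[[0,0,0],[-0.0147,0,-0.027],0.094]])

```text
time_s: 2.98
tool_pos: [0.4316, -0.2998, 0.2168]
orientation: [0.001, 2.221, -2.222]
ft_force: [0.1, -0.5, -0.5]
width: 0.997
```

Emit:
drive_tool(moves=[[[0,0,0],[0,0,-0.028],0.094],[[0,0,0],[0,0,-0.028],0.094],[[0,0,0],[0,0,-0.028],0.094],[[0,0,0],[0,0,-0.028],0.094],[[0,0,0],[0,0,-0.028],0.094],[[0,0,0],[0,0,-0.028],0.094],[[0,0,0],[0,0,-0.028],0.094],[[0,0,0],[0,0,-0.028],0.094],[[0,0,0],[0,0,-0.028],0.094],[[0,0,0],[0,0,-0.028],0.094],[[0,0,0],[0,0,-0.028],0.094],[[0,0,0],[0,0,-0.028],0.094],[[0,0,0],[0,0,0],0.094]])

```text
time_s: 4.07
tool_pos: [0.431, 0.0395, 0.2169]
orientation: [-0.005, 2.22, -2.217]
ft_force: [-0.4, 0.8, -0.3]
width: 1.0
```

```bash
cat >> h.py <<'E'
def objs(f,lo=.009,xl=(.33,.8),minpx=12,maxz=.3):
    P=cloud(f);x,y,z=P[...,0],P[...,1],P[...,2];px=f['pixels'].astype(int)
    m=(f['depth']>0)&(x>xl[0])&(x<xl[1])&(abs(y)<.48)&(z>lo)&(z<maxz)
    n,lab=cv2.connectedComponents(m.astype(np.uint8),connectivity=4)
    for i in range(1,n):
        k=lab==i
        if k.sum()<minpx: continue
        q=P[k]; zt=np.percentile(q[:,2],95); t=q[q[:,2]>zt-.006]
        h=cv2.minAreaRect(t[:,:2].astype(np.float32)*1000); a,b=h[1]; ang=h[2] if a>=b else h[2]+90
        print(k.sum(),'ztop %.3f'%zt,'rect',np.round(h[0],1),np.round([max(a,b),min(a,b)],0),'longang',round(ang),'mean',np.round(t[:,:2].mean(0)*1000),'rgb',px[k].mean(0).astype(int))
E
python3 - <<'E'
from h import *
print(np.round(observe()['tool_pos'],4))
f=shot('wrist','w1');objs(f,minpx=60,maxz=.13)
E
```

```text
[0.431  0.0395 0.2169]
228 ztop 0.023 rect [604.6 207.5] [44.  2.] longang 91 mean [605. 210.] rgb [26 28 27]
743 ztop 0.011 rect [ 601.  -103.4] [57. 16.] longang 90 mean [ 603. -103.] rgb [128 123 112]
577 ztop 0.025 rect [526.2  37.2] [25. 24.] longang 180 mean [527.  37.] rgb [218 170 109]
663 ztop 0.025 rect [520.2 -70.3] [25. 25.] longang 23 mean [520. -70.] rgb [91 71 47]
2456 ztop 0.025 rect [451.5 300.8] [131.  54.] longang 170 mean [450. 286.] rgb [151 122  84]
641 ztop 0.025 rect [503.8 159. ] [26. 25.] longang 90 mean [504. 159.] rgb [200 156 100]
824 ztop 0.019 rect [447.6 162.5] [50. 16.] longang 157 mean [448. 162.] rgb [83 64 55]
754 ztop 0.019 rect [447.8 -63.9] [50. 16.] longang 51 mean [448. -63.] rgb [52 40 34]
1427 ztop 0.053 rect [429.6  36.2] [39. 38.] longang 180 mean [430.  36.] rgb [54 54 51]
613 ztop 0.025 rect [ 427.  -155.4] [26. 25.] longang 84 mean [ 428. -154.] rgb [188 145  93]
```

View pics/w1.png

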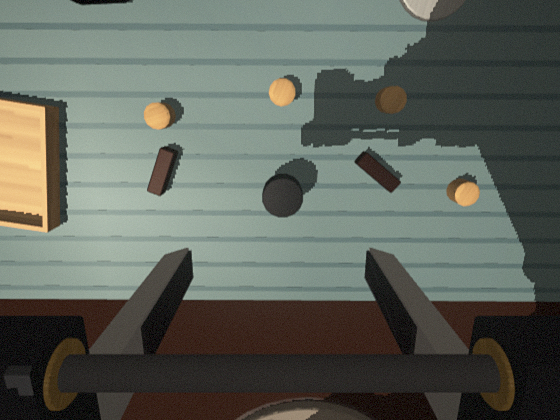

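The wrist view shows the stopper at (282,194) with clear space around it, and its estimate agrees with the other views to 1–2 mm. I'll lower the gripper and grasp it.

Emit:
drive_tool(moves=[[[0,0,0],[0.0005,0.02,0.0015],0.094],[[0,0,0],[0.0005,0.02,0.0015],0.094],[[0,0,0],[0,0.02,0],0.094],[[0,0,0],[0,0.02,0],0.094],[[0,0,0],[0,0.02,0],0.094],[[0,0,0],[0,0.02,0],0.094],[[0,0,0],[0,0.02,0],0.094],[[0,0,0],[0,0.015,0],0.094],[[0,0,0],[0,0.015,0],0.094],[[0,0,0],[0,0.015,0],0.094],[[0,0,0],[0,0,0],0.094],[[0,0,0],[0,0,0],0.03],[[0,0,0],[0,0,0],0.03],[[0,0,0],[0,0,0],0.03],[[0,0,0],[0,0,0],0.03],[[0,0,0],[0,0,0],0.03],[[0,0,0],[0,0,0],0.03],[[0,0,0],[0,0,0],0.03],[[0,0,0],[0,0,0],0.03]], grip_force=15)

```text
time_s: 5.7
tool_pos: [0.4301, 0.0319, 0.0316]
orientation: [0.0, 2.221, -2.221]
ft_force: [-0.7, 0.0, 0.8]
width: 0.469
```

Emit:
drive_tool(moves=[[[0,0,0],[0,0,0],0.03],[[0,0,0],[0,0,0],0.03],[[0,0,0],[0,0,0],0.03],[[0,0,0],[0,-0.01,0],0.03],[[0,0,0],[0,-0.02,0],0.03],[[0,0,0],[0,-0.03,0],0.03],[[0,0,0],[0,-0.03,0],0.03],[[0,0,0],[0,-0.03,0],0.03],[[0,0,0],[0,-0.03,0],0.03],[[0,0,0],[0,-0.02,0],0.03],[[0,0,0],[0,0,0],0.03]], grip_force=15)

```text
time_s: 6.62
tool_pos: [0.4317, 0.0322, 0.206]
orientation: [0.007, 2.219, -2.218]
ft_force: [0.7, 1.3, 0.1]
width: 0.42
```

```bash
python3 - <<'E'
from h import *
print(np.round(observe()['tool_pos'],4),np.round(observe()['ft_force'],2))
f=shot('wrist','w2');f2=shot('scene','s2')
E
```

```text
[0.4317 0.0322 0.206 ] [0.71 1.26 0.08]
```

View pics/w2.png

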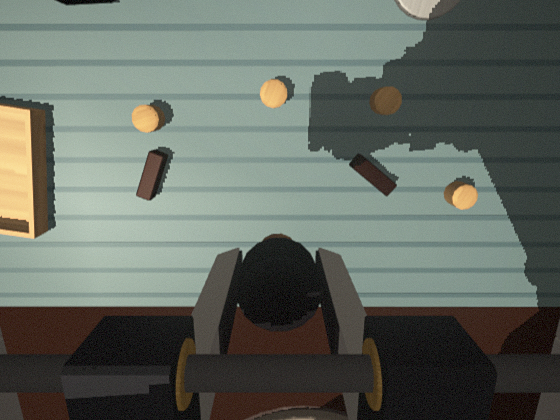

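View pics/s2.png

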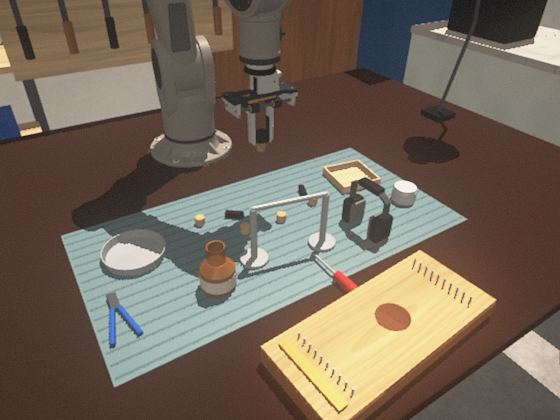

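The stopper is held: in the wrist view its head is between the pads at (278,282) and it hangs upright. I'll carry it over the bottle.

Emit:
drive_tool(moves=[[[0,0,0],[-0.021,0,0.0223],0.03],[[0,0,0],[-0.021,0,0.0223],0.03],[[0,0,0],[-0.021,0,0.0223],0.03],[[0,0,0],[-0.021,0,0.0223],0.03],[[0,0,0],[-0.021,0,0.0223],0.03],[[0,0,0],[-0.021,0,0.0223],0.03],[[0,0,0],[-0.021,0,0.0223],0.03],[[0,0,0],[-0.021,0,0.0223],0.03],[[0,0,0],[-0.021,0,0.0223],0.03],[[0,0,0],[-0.021,0,0.0223],0.03],[[0,0,0],[-0.021,0,0.0223],0.03],[[0,0,0],[0,0,0],0.03],[[0,0,0],[0,0,0],0.03],[[0,0,0],[0,0,0],0.03]])

```text
time_s: 7.88
tool_pos: [0.6602, -0.2127, 0.1999]
orientation: [0.003, -2.222, 2.219]
ft_force: [0.2, 0.4, 0.0]
width: 0.421
```

```bash
python3 - <<'E'
from h import *
s=observe();print(np.round(s['tool_pos'],4),np.round(s['orientation'],3),np.round(s['ft_force'],2))
f=shot('wrist','w3')
P=cloud(f);k=(f['depth']>0)&(P[...,2]>.185)&(P[...,2]<.24)&(f['pixels'].max(-1)<70)
k[:, :200]=0;k[:,360:]=0;k[330:]=0
q=P[k];zt=np.percentile(q[:,2],90);t=q[q[:,2]>zt-.004];print('head',zt,t.mean(0),cv2.minAreaRect(t[:,:2].astype(np.float32)*1000))
f2=shot('scene','s3');objs(f2,xl=(.6,.72),minpx=60)
f3=shot('top','t3')
for g in (f2,f3):
  for n in ['stopper','bottle_mouth']: print(n,[(np.round(k['centre'],1),round(k['conf'],2),np.round(atd(g,k['centre']),3)) for k in landmark_of(n,g)[:2]])
E
```

```text
[ 0.6602 -0.2127  0.1999] [ 0.003 -2.222  2.219] [0.2  0.42 0.04]
head 0.221401266594291 [ 0.66121142 -0.21298033  0.2212993 ] ((660.2439575195312, -212.12498474121094), (42.555633544921875, 38.77299118041992), 84.74054718017578)
1201 ztop 0.295 rect [ 687.5 -214.3] [90. 19.] longang 86 mean [ 692. -213.] rgb [94 91 86]
75 ztop 0.299 rect [ 661.7 -291.3] [67.  7.] longang 6 mean [ 672. -290.] rgb [114 110 105]
955 ztop 0.141 rect [672.8 209.7] [70. 30.] longang 3 mean [675. 207.] rgb [87 83 78]
470 ztop 0.047 rect [629.1 398. ] [65. 55.] longang 82 mean [628. 398.] rgb [181 176 169]
1678 ztop 0.157 rect [645.5 -16.5] [189.  15.] longang 79 mean [646. -19.] rgb [168 167 160]
126 ztop 0.071 rect [710.4 208.4] [48. 17.] longang 98 mean [710. 204.] rgb [91 88 84]
1581 ztop 0.115 rect [ 661.4 -213.6] [41. 40.] longang 4 mean [ 662. -213.] rgb [140 109  86]
467 ztop 0.015 rect [ 652.7 -428.8] [105.  62.] longang 178 mean [ 656. -429.] rgb [47 62 90]
stopper [(array([226.6, 212. ]), 0.61, array([ 0.667, -0.219,  0.173])), (array([285.5, 219.6]), 0.31, array([ 0.698, -0.227,  0.04 ]))]
bottle_mouth [(array([243.6, 213.3]), 0.6, array([ 0.641, -0.209,  0.106]))]
stopper [(array([191.1, 355.2]), 0.61, array([ 0.645, -0.212,  0.223]))]
bottle_mouth [(array([195.3, 348.5]), 0.83, array([ 0.667, -0.22 ,  0.076]))]
```

View pics/w3.png

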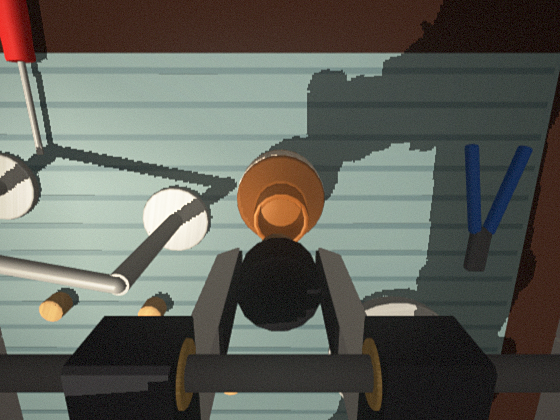

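View pics/s3.png

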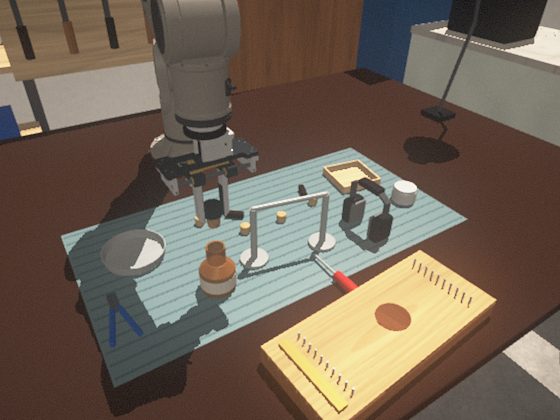

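The stopper is over the mouth to within about 1–1.5 mm; the wrist view shows the neck at (280,215) just beyond it. I'll lower it, slowing down near the end.

Emit:
drive_tool(moves=[[[0,0,0],[-0.001,0.012,0.001],0.03],[[0,0,0],[0,0.012,0],0.03],[[0,0,0],[0,0.012,0],0.03],[[0,0,0],[0,0.01,0],0.03],[[0,0,0],[0,0.008,0],0.03],[[0,0,0],[0,0.006,0],0.03],[[0,0,0],[0,0,0],0.03],[[0,0,0],[0,0,0],0.03]])

```text
time_s: 8.9
tool_pos: [0.662, -0.2144, 0.1413]
orientation: [0.0, -2.221, 2.221]
ft_force: [0.4, -0.3, -0.2]
width: 0.419
```

Emit:
drive_tool(moves=[[[0,0,0],[0,0.004,0],0.03],[[0,0,0],[0,0.004,0],0.03],[[0,0,0],[0,0.004,0],0.03],[[0,0,0],[0,0.003,0],0.03],[[0,0,0],[0,0.003,0],0.03],[[0,0,0],[0,0,0],0.03],[[0,0,0],[0,0,0],0.03]])

```text
time_s: 9.48
tool_pos: [0.6627, -0.2146, 0.1253]
orientation: [0.002, 2.22, -2.221]
ft_force: [-6.5, -0.0, 19.7]
width: 0.421
```

Contact at 21 mm depth, with a -x side force, so the stopper sits slightly too far in +x. I'll ease it back and shift it -x.

Emit:
drive_tool(moves=[[[0,0,0],[0,-0.003,0],0.03],[[0,0,0],[0.0015,0,0],0.03],[[0,0,0],[0,0,0],0.03],[[0,0,0],[0,0,0],0.03]])

```text
time_s: 9.82
tool_pos: [0.6604, -0.2145, 0.1263]
orientation: [0.0, -2.221, 2.221]
ft_force: [-1.6, -0.1, 3.2]
width: 0.419
```

```bash
python3 - <<'E'
from h import *
s=observe();print(np.round(s['tool_pos'],4),np.round(s['ft_force'],2),np.round(s['moment'],2))
f=shot('wrist','w4')
f2=shot('scene','s4')
P=cloud(f);k=(f['depth']>0)&(abs(P[...,0]-.66)<.04)&(abs(P[...,1]+.214)<.035)&(f['pixels'].max(-1)<80)&(P[...,2]>.1)&(P[...,2]<.17)
q=P[k];zt=np.percentile(q[:,2],80);t=q[abs(q[:,2]-zt)<.004];print(zt,t.mean(0),cv2.minAreaRect(t[:,:2].astype(np.float32)*1000))
A=np.c_[t[:,:2]-t[:,:2].mean(0),np.ones(len(t))];print('tilt',np.linalg.lstsq(A,t[:,2],rcond=None)[0])
cv2.imwrite('pics/s4z.png',cv2.resize(f2['pixels'][190:310,150:290,::-1],None,fx=5,fy=5))
E
```

```text
[ 0.6604 -0.2145  0.1263] [-1.62 -0.11  3.18] [0.07 0.23 0.05]
0.14734325260688866 [ 0.66113111 -0.21480001  0.14666579] ((659.9135131835938, -213.8601837158203), (42.466007232666016, 39.14512252807617), 84.2077865600586)
tilt [-0.01110535  0.01591323  0.14666579]
```

View pics/s4z.png

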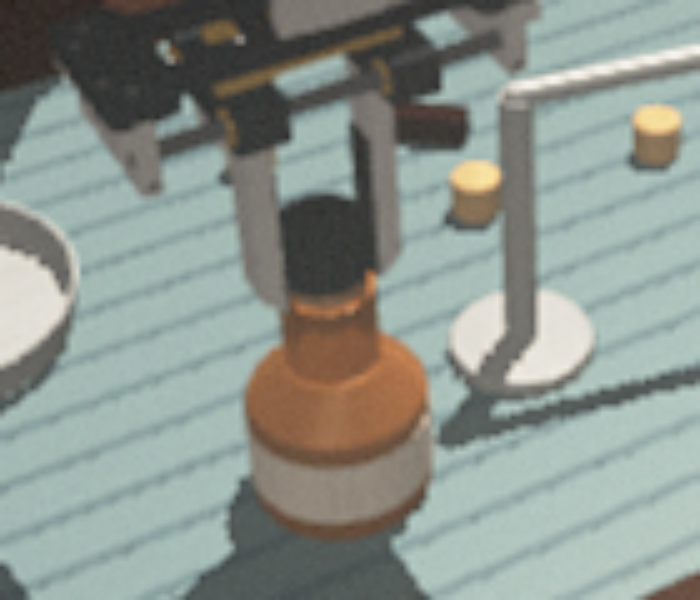

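View pics/w4.png

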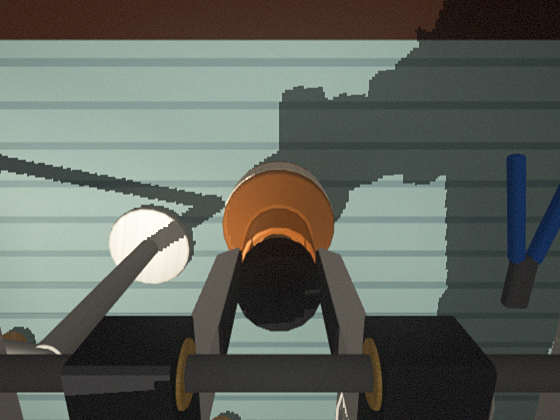

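The stopper is in the neck and upright, with its head about 7 mm above the rim. I'll press on down.

Emit:
drive_tool(moves=[[[0,0,0],[0.0008,0,0],0.03],[[0,0,0],[0,0.002,0],0.03],[[0,0,0],[0,0.002,0],0.03],[[0,0,0],[0,0.002,0],0.03],[[0,0,0],[0,0,0],0.03],[[0,0,0],[0,0,0],0.03]])

```text
time_s: 10.42
tool_pos: [0.6612, -0.2146, 0.1247]
orientation: [0.005, 2.218, -2.221]
ft_force: [-12.9, 3.7, 45.8]
width: 0.418
```

Force rose to 46 N with no movement. The fingertips are at z = 0.1137, so it's probably the fingers resting on the bottle's rim (neck 42 mm, head 40 mm). I'll back off, release, and seat the stopper by pushing its head from above.

Emit:
drive_tool(moves=[[[0,0,0],[0,-0.006,0],0.03],[[0,0,0],[0,0,0],0.03]])

```text
time_s: 10.58
tool_pos: [0.6601, -0.2145, 0.1276]
orientation: [0.002, 2.22, -2.221]
ft_force: [-0.2, 0.5, -0.2]
width: 0.424
```

Emit:
drive_tool(moves=[[[0,0,0],[0,0,0],0.05],[[0,0,0],[0,0,0],0.06],[[0,0,0],[0,0,0],0.07],[[0,0,0],[0,0,0],0.07],[[0,0,0],[0,0,0],0.07],[[0,0,0],[0,-0.02,0],0.07],[[0,0,0],[0,-0.02,0],0.07],[[0,0,0],[0,-0.02,0],0.07],[[0,0,0],[0,0,0],0.07]])

```text
time_s: 11.33
tool_pos: [0.6614, -0.2148, 0.1905]
orientation: [0.006, 2.218, -2.22]
ft_force: [0.9, 0.6, 0.6]
width: 0.749
```

```bash
cat > stop.py <<'E'
from h import *
import sys
s=observe();print(np.round(s['tool_pos'],4),np.round(s['ft_force'],2))
f=shot('wrist',sys.argv[1]+'w'); f2=shot('scene')
for g in (f,f2):
    P=cloud(g);k=(g['depth']>0)&(abs(P[...,0]-.66)<.035)&(abs(P[...,1]+.214)<.035)&(P[...,2]>.118)&(P[...,2]<.16)
    q=P[k]
    if len(q)<20: print('none');continue
    zt=np.percentile(q[:,2],70);t=q[abs(q[:,2]-zt)<.004];print(len(q),'ztop',zt,cv2.minAreaRect(t[:,:2].astype(np.float32)*1000))
    A=np.c_[t[:,:2]-t[:,:2].mean(0),np.ones(len(t))];print('tilt',np.linalg.lstsq(A,t[:,2],rcond=None)[0])
cv2.imwrite('pics/%sz.png'%sys.argv[1],cv2.resize(f2['pixels'][190:310,150:290,::-1],None,fx=5,fy=5))
E
python3 stop.py a5
```

```text
[ 0.6614 -0.2148  0.1905] [0.9  0.55 0.64]
3046 ztop 0.1391795658639174 ((659.8274536132812, -214.39810180664062), (39.142147064208984, 38.81563949584961), 42.593204498291016)
tilt [-0.01165881  0.00195121  0.13886958]
335 ztop 0.1399546910481854 ((659.8314208984375, -213.3484649658203), (37.03818130493164, 39.89057159423828), 64.58499145507812)
tilt [-0.03635883  0.02263087  0.13982412]
```

View pics/a5z.png

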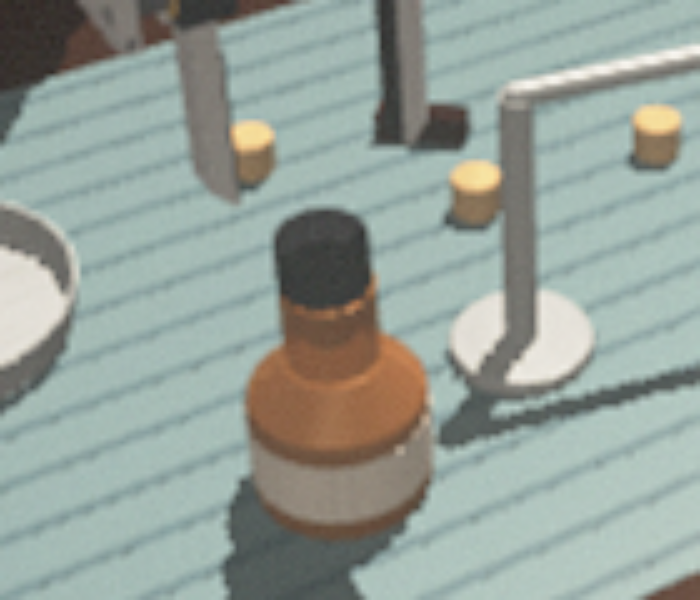

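View pics/a5w.png

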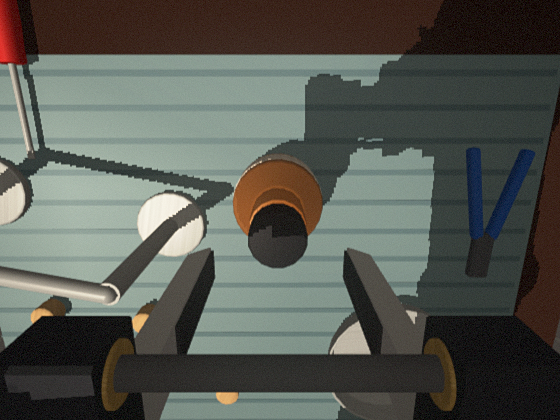

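The stopper dropped fully home: its head top is at 0.139 m, it is centred within 2 mm, upright, and the bottle is standing. Next is the bar near (0.448, -0.064).

Emit:
drive_tool(moves=[[[0,0,0],[0.0267,0,-0.0189],0.06],[[0,0,0],[0.0267,0,-0.0189],0.06],[[0,0,0],[0.0267,0,-0.0189],0.06],[[0,0,0],[0.0267,0,-0.0189],0.06],[[0,0,0],[0.0267,0,-0.0189],0.06],[[0,0,0],[0.0267,0,-0.0189],0.06],[[0,0,0],[0.0267,0,-0.0189],0.06],[[0,0,0],[0.0267,0,-0.0189],0.06],[[0,-6.4,0],[0,0.01,0],0.06],[[0,-6.4,0],[0,0.01,0],0.06],[[0,-6.4,0],[0,0.01,0],0.06],[[0,-6.4,0],[0,0.01,0],0.06],[[0,-6.4,0],[0,0.01,0],0.06],[[0,-6.4,0],[0,0.01,0],0.06],[[0,-6.4,0],[0,0.01,0],0.06],[[0,-6.4,0],[0,0,0],0.06],[[0,0,0],[0,0,0],0.06],[[0,0,0],[0,0,0],0.06]])

```text
time_s: 12.93
tool_pos: [0.4456, -0.0633, 0.1159]
orientation: [-0.807, 1.692, -1.69]
ft_force: [1.3, -0.2, -0.5]
width: 0.64
```

```bash
cat > look.py <<'E'
from h import *
import sys
s=observe();T=R.from_rotvec(s['orientation']).as_matrix();print(s['time_s'],'tcp',np.round(s['tool_pos'],4),'jawang',np.round(np.degrees(np.arctan2(T[1,2],T[0,2])),1),'down',np.round(T[:,1],3),'w',s['width'],np.round(s['ft_force'],1))
f=shot('wrist',sys.argv[1]);objs(f,minpx=100,maxz=float(sys.argv[2]) if len(sys.argv)>2 else .06)
# target deltas: args x y z -> tool shift
if len(sys.argv)>5:
    t=np.array([float(v) for v in sys.argv[3:6]]); print('toolshift',np.round(T.T@(t-s['tool_pos']),4))
E
python3 look.py b1 .06 .448 -.0637 .015
```

```text
12.9333 tcp [ 0.4456 -0.0633  0.1159] jawang -39.0 down [-0.001  0.    -1.   ] w 0.6399150295759337 [ 1.3 -0.2 -0.5]
1350 ztop 0.025 rect [526.7  36.6] [26. 25.] longang 50 mean [527.  37.] rgb [198 152  96]
6439 ztop 0.049 rect [ 623.6 -101.2] [16.  8.] longang 51 mean [ 622. -100.] rgb [151 145 132]
1066 ztop 0.025 rect [520.3 -70.5] [26. 25.] longang 119 mean [520. -70.] rgb [198 153  97]
1308 ztop 0.019 rect [448. -64.] [50. 16.] longang 51 mean [449. -63.] rgb [42 34 30]
842 ztop 0.025 rect [ 426.4 -155.3] [26. 23.] longang 70 mean [ 428. -154.] rgb [181 139  88]
toolshift [-0.0012  0.1009  0.0023]
```

View pics/b1.png

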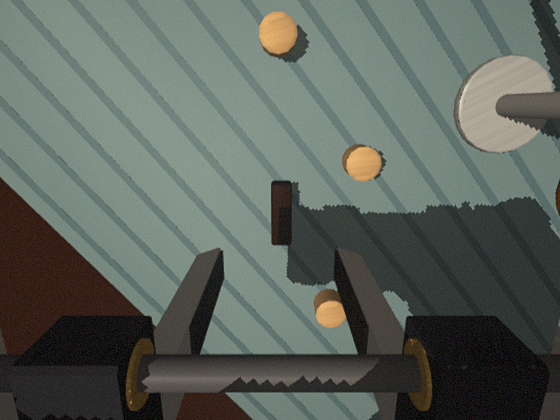

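The bar at (281,212) lies parallel to the fingers. I'll descend, grip and lift.

Emit:
drive_tool(moves=[[[0,0,0],[-0.001,0.02,0.0015],0.06],[[0,0,0],[0,0.02,0],0.06],[[0,0,0],[0,0.02,0],0.06],[[0,0,0],[0,0.02,0],0.06],[[0,0,0],[0,0.013,0],0.06],[[0,0,0],[0,0.008,0],0.06],[[0,0,0],[0,0,0],0.005],[[0,0,0],[0,0,0],0.005],[[0,0,0],[0,0,0],0.005],[[0,0,0],[0,0,0],0.005],[[0,0,0],[0,0,0],0.005],[[0,0,0],[0,0,0],0.005],[[0,0,0],[0,0,0],0.005],[[0,0,0],[0,0,0],0.005],[[0,0,0],[0,-0.01,0],0.005],[[0,0,0],[0,-0.02,0],0.005],[[0,0,0],[0,-0.025,0],0.005],[[0,0,0],[0,-0.025,0],0.005],[[0,0,0],[0,0,0],0.005]], grip_force=15)

```text
time_s: 14.57
tool_pos: [0.45, -0.0634, 0.0998]
orientation: [-0.804, 1.684, -1.689]
ft_force: [1.6, 0.4, 0.7]
width: 0.172
```

```bash
python3 look.py b2 .02 .463 -.315 .1
```

```text
14.5667 tcp [ 0.45   -0.0634  0.0998] jawang -38.8 down [ 0.005 -0.001 -1.   ] w 0.17173636396316183 [1.6 0.4 0.7]
5980 ztop 0.011 rect [ 625.7 -102.6] [68. 67.] longang 54 mean [ 625. -101.] rgb [171 164 149]
119 ztop 0.019 rect [517.7 -62.4] [24.  9.] longang 18 mean [517. -61.] rgb [123  96  64]
toolshift [1.879e-01 1.000e-04 1.678e-01]
```

View pics/b2.png

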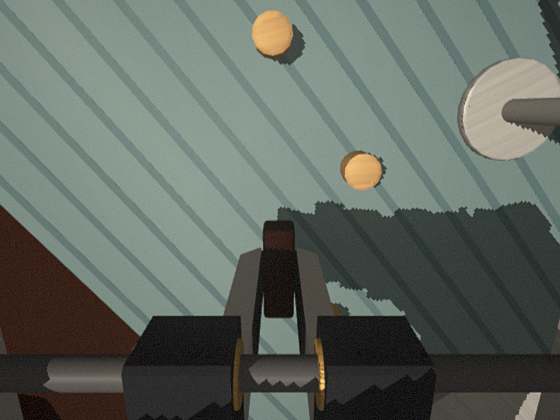

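The bar is held at (279,268). I'll take it to the dish.

Emit:
drive_tool(moves=[[[0,0,0],[0.0234,0,0.0179],0.005],[[0,0,0],[0.0234,0,0.0179],0.005],[[0,0,0],[0.0234,0,0.0179],0.005],[[0,0,0],[0.0234,0,0.0179],0.005],[[0,0,0],[0.0234,0,0.0179],0.005],[[0,0,0],[0.0234,0,0.0179],0.005],[[0,0,0],[0.0234,0,0.0179],0.005],[[0,0,0],[0.0234,0,0.0179],0.005],[[0,0,0],[0.0234,0,0.0179],0.005],[[0,0,0],[0,0,0],0.005],[[0,0,0],[0,0.02,0],0.005],[[0,0,0],[0,0.02,0],0.005],[[0,0,0],[0,0.02,0],0.005],[[0,0,0],[0,0.012,0],0.005],[[0,0,0],[0,0.005,0],0.005],[[0,0,0],[0,0,0],0.005]])

```text
time_s: 15.95
tool_pos: [0.4408, -0.3277, 0.0173]
orientation: [-0.81, 1.69, -1.686]
ft_force: [-0.9, 0.3, -0.4]
width: 0.169
```

Emit:
drive_tool(moves=[[[0,0,0],[0,0,0],0.03],[[0,0,0],[0,0,0],0.04],[[0,0,0],[0,0,0],0.045],[[0,0,0],[0,0,0],0.045],[[0,0,0],[0,-0.02,0],0.045],[[0,0,0],[0,-0.025,0],0.045],[[0,0,0],[0,-0.025,0],0.05],[[0,6.4,0],[0,-0.015,0],0.05],[[0,6.4,0],[0,0,0],0.05],[[0,6.4,0],[0,0,0],0.05],[[0,6.4,0],[0,0,0],0.05],[[0,6.4,0],[0,0,0],0.05],[[0,6.4,0],[0,0,0],0.05],[[0,6.4,0],[0,0,0],0.05],[[0,6.4,0],[0,0,0],0.05],[[0,0,0],[0,0,-0.03],0.05],[[0,0,0],[0,0,-0.03],0.05],[[0,0,0],[0,0,0],0.05],[[0,0,0],[0,0,0],0.05]])

```text
time_s: 17.53
tool_pos: [0.4419, -0.2671, 0.1039]
orientation: [-0.002, 2.22, -2.22]
ft_force: [-0.2, -0.4, 0.8]
width: 0.533
```

```bash
python3 look.py b3 .06 .428 -.155 .016; python3 - <<'E'
from h import *
f=shot('top','t5');objs(f)
E
```

```text
17.5333 tcp [ 0.4419 -0.2671  0.1039] jawang -89.9 down [ 0.001  0.    -1.   ] w 0.5329032753364059 [-0.2 -0.4  0.8]
1151 ztop 0.013 rect [ 580.  -426.9] [23. 20.] longang 177 mean [ 580. -426.] rgb [32 31 30]
7375 ztop 0.025 rect [ 465. -343.] [150. 147.] longang 70 mean [ 469. -355.] rgb [77 74 68]
549 ztop 0.023 rect [519.  -80.6] [22.  7.] longang 170 mean [519. -81.] rgb [92 70 44]
1527 ztop 0.023 rect [ 441.  -328.3] [50. 16.] longang 51 mean [ 442. -328.] rgb [55 40 34]
1133 ztop 0.025 rect [ 427.3 -156.3] [26. 25.] longang 140 mean [ 428. -157.] rgb [189 148  94]
toolshift [ 0.0136  0.0879 -0.1121]
96 ztop 0.025 rect [759.3  25.4] [81. 19.] longang 179 mean [788.  24.] rgb [204 117 106]
768 ztop 0.141 rect [672.4 208.5] [71. 26.] longang 2 mean [673. 208.] rgb [52 51 50]
615 ztop 0.141 rect [ 658.9 -214.5] [38. 38.] longang 179 mean [ 659. -214.] rgb [121  79  45]
37 ztop 0.016 rect [ 686.3 -406.9] [38. 10.] longang 14 mean [ 687. -407.] rgb [ 43  97 188]
212 ztop 0.016 rect [ 640.3 -426.5] [138.  46.] longang 168 mean [ 630. -432.] rgb [ 40  73 130]
703 ztop 0.157 rect [644.
[... 275 characters left out ...]
9 -301.7] [65. 10.] longang 127 mean [ 521. -300.] rgb [114 114 107]
56 ztop 0.027 rect [527.4  36.2] [22. 22.] longang 179 mean [527.  37.] rgb [237 195 123]
59 ztop 0.027 rect [522.  -70.6] [22. 22.] longang 0 mean [522. -71.] rgb [235 192 119]
409 ztop 0.027 rect [458.7 340.3] [131. 130.] longang 81 mean [457. 343.] rgb [231 198 137]
58 ztop 0.027 rect [505.8 158.3] [22. 22.] longang 91 mean [506. 159.] rgb [238 195 120]
662 ztop 0.277 rect [ 442.9 -231. ] [65. 10.] longang 176 mean [ 442. -230.] rgb [81 79 78]
89 ztop 0.021 rect [447.9 162.1] [49. 15.] longang 161 mean [447. 163.] rgb [87 64 56]
61 ztop 0.027 rect [ 428.3 -155.4] [24. 21.] longang 177 mean [ 429. -156.] rgb [229 187 115]
```

View pics/b3.png

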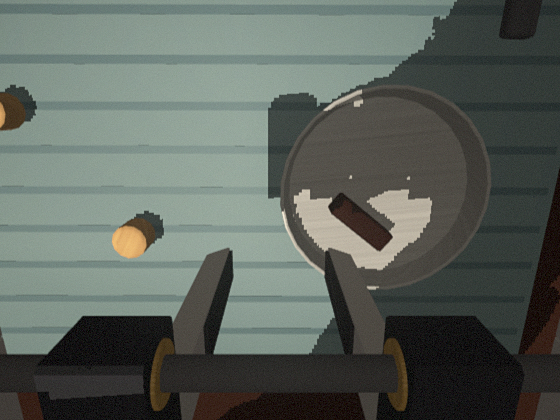

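View pics/t5.png

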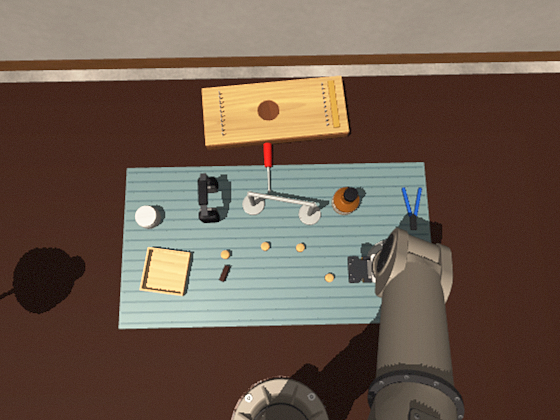

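The bar lies in the dish at (360,222), about 28 mm from the dish centre, and everything else is unchanged. Next is knob D at (130,240).

Emit:
drive_tool(moves=[[[0,0,0],[0.0034,0,-0.0279],0.05],[[0,0,0],[0.0034,0,-0.0279],0.05],[[0,0,0],[0.0034,0,-0.0279],0.05],[[0,0,0],[0.0034,0,-0.0279],0.05],[[0,0,0],[0,0.02,0],0.05],[[0,0,0],[0,0.02,0],0.05],[[0,0,0],[0,0.02,0],0.05],[[0,0,0],[0,0.018,0],0.05],[[0,0,0],[0,0.008,0],0.05],[[0,0,0],[0,0,0],0.05],[[0,0,0],[0,0,0],0.015],[[0,0,0],[0,0,0],0.015],[[0,0,0],[0,0,0],0.015],[[0,0,0],[0,0,0],0.015],[[0,0,0],[0,0,0],0.015],[[0,0,0],[0,0,0],0.015]])

```text
time_s: 18.97
tool_pos: [0.4285, -0.1571, 0.0182]
orientation: [0.002, 2.22, -2.221]
ft_force: [-1.1, 0.1, 9.2]
width: 0.271
```

Emit:
drive_tool(moves=[[[0,0,0],[0,-0.015,0],0.015],[[0,0,0],[0,-0.03,0],0.015],[[0,0,0],[0,-0.035,0],0.015],[[0,0,0],[-0.0025,0,-0.0292],0.015],[[0,0,0],[-0.0025,0,-0.0292],0.015],[[0,0,0],[-0.0025,0,-0.0292],0.015],[[0,0,0],[-0.0025,0,-0.0292],0.015],[[0,0,0],[-0.0025,0,-0.0292],0.015],[[0,0,0],[-0.0025,0,-0.0292],0.015],[[0,0,0],[-0.0025,0,-0.0292],0.015],[[0,0,0],[-0.0025,0,-0.0292],0.015],[[0,0,0],[-0.0025,0,-0.0292],0.015],[[0,0,0],[0.0016,0,-0.0292],0.015],[[0,0,0],[0.0016,0,-0.0292],0.015],[[0,0,0],[0.0016,0,-0.0292],0.015],[[0,0,0],[0.0016,0,-0.0292],0.015],[[0,0,0],[0.0016,0,-0.0292],0.015],[[0,0,0],[0.0016,0,-0.0292],0.015],[[0,0,0],[0.0016,0,-0.0292],0.015],[[0,0,0],[0.0016,0,-0.0292],0.015]])

```text
time_s: 20.63
tool_pos: [0.4374, 0.341, 0.0979]
orientation: [0.001, 2.221, -2.221]
ft_force: [0.4, -0.1, -0.7]
width: 0.27
```

Emit:
drive_tool(moves=[[[0,5,0],[0.0016,0,-0.0292],0.015],[[0,5,0],[0,0,0],0.015],[[0,0,0],[0,0,0],0.015]])

```text
time_s: 20.88
tool_pos: [0.4354, 0.3704, 0.0976]
orientation: [-0.188, -2.13, 2.128]
ft_force: [0.4, -0.7, -0.3]
width: 0.272
```

```bash
python3 look.py b4 .06 .4365 .3687 .028
```

```text
20.8833 tcp [0.4354 0.3704 0.0976] jawang -100.1 down [-0.     0.001 -1.   ] w 0.2722488908361876 [ 0.4 -0.7 -0.3]
173 ztop 0.015 rect [503.8 170.5] [21.  6.] longang 2 mean [504. 171.] rgb [68 52 32]
6756 ztop 0.025 rect [457.3 340.5] [131. 131.] longang 81 mean [472. 330.] rgb [157 128  89]
601 ztop 0.018 rect [439.8 173.8] [31.  9.] longang 176 mean [436. 174.] rgb [31 17 13]
toolshift [-0.0014  0.0696  0.0015]
```

View pics/b4.png

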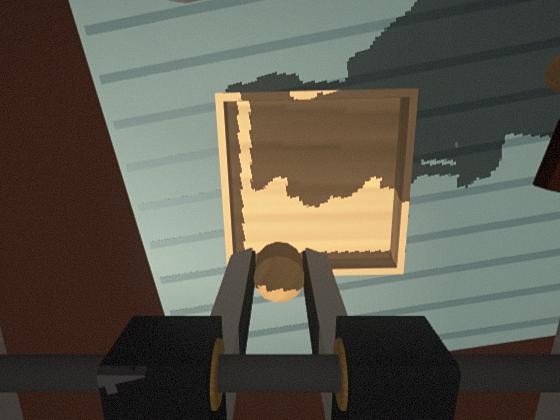

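The knob is over the tray's near-left quarter and the gripper is square with the tray. I'll release it and move to knob C.

Emit:
drive_tool(moves=[[[0,0,0],[-0.001,0.025,0.001],0.015],[[0,0,0],[0,0.025,0],0.015],[[0,0,0],[0,0.018,0],0.015],[[0,0,0],[0,0,0],0.015],[[0,0,0],[0,0,0],0.034],[[0,0,0],[0,0,0],0.036],[[0,0,0],[0,0,0],0.036],[[0,0,0],[0,-0.02,0],0.036],[[0,0,0],[0,-0.035,0],0.05],[[0,-5,0],[0,-0.02,0],0.05],[[0,-5,0],[0,0,0],0.05],[[0,0,0],[-0.0097,0,0.03],0.05],[[0,0,0],[-0.0097,0,0.03],0.05],[[0,0,0],[-0.0097,0,0.03],0.05],[[0,0,0],[-0.0097,0,0.03],0.05],[[0,0,0],[-0.0097,0,0.03],0.05],[[0,0,0],[-0.0097,0,0.03],0.05],[[0,0,0],[-0.0097,0,0.03],0.05],[[0,0,0],[0,0,0],0.05]])

```text
time_s: 22.52
tool_pos: [0.5068, 0.1513, 0.1057]
orientation: [-0.009, -2.217, 2.221]
ft_force: [0.7, -0.5, -0.1]
width: 0.535
```

```bash
python3 look.py b5 .06 .5045 .159 .018
```

```text
22.5167 tcp [0.5068 0.1513 0.1057] jawang -90.4 down [ 0.002 -0.002 -1.   ] w 0.5353932815805552 [ 0.7 -0.5 -0.1]
3182 ztop 0.011 rect [641.8  73.1] [66. 28.] longang 90 mean [645.  73.] rgb [174 167 152]
1024 ztop 0.058 rect [612.  195.7] [57. 26.] longang 130 mean [614. 190.] rgb [30 33 31]
1208 ztop 0.025 rect [527.   37.5] [26. 26.] longang 73 mean [527.  38.] rgb [100  79  52]
123 ztop 0.016 rect [517.9 -59.4] [18.  5.] longang 11 mean [519. -58.] rgb [88 67 42]
3041 ztop 0.025 rect [477.5 316.5] [90. 85.] longang 81 mean [497. 294.] rgb [156 127  87]
1027 ztop 0.025 rect [503.9 159.2] [26. 24.] longang 179 mean [505. 159.] rgb [198 155 100]
1250 ztop 0.019 rect [447.7 162.6] [51. 16.] longang 158 mean [449. 162.] rgb [57 43 37]
1094 ztop 0.030 rect [434.9 361. ] [26. 17.] longang 175 mean [436. 360.] rgb [132 100  62]
759 ztop 0.024 rect [398.2 360. ] [38.  6.] longang 82 mean [399. 360.] rgb [107  84  57]
toolshift [ 0.0026  0.0877 -0.0078]
```

View pics/b5.png

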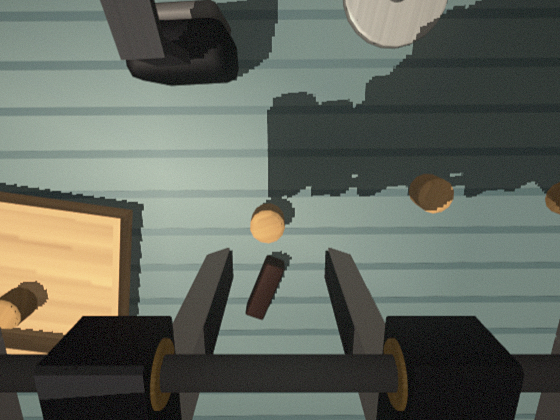

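Knob D is in the tray at (15,305). I'll grasp knob C at (267,224).

Emit:
drive_tool(moves=[[[0,0,0],[0.002,0,-0.007],0.05],[[0,0,0],[0,0.025,0],0.05],[[0,0,0],[0,0.025,0],0.05],[[0,0,0],[0,0.025,0],0.05],[[0,0,0],[0,0.012,0],0.05],[[0,0,0],[0,0,0],0.05],[[0,0,0],[0,0,0],0.015],[[0,0,0],[0,0,0],0.015],[[0,0,0],[0,0,0],0.015],[[0,0,0],[0,0,0],0.015],[[0,0,0],[0,0,0],0.015],[[0,0,0],[0,0,0],0.015],[[0,0,0],[0,-0.015,0],0.015],[[0,0,0],[0,-0.03,0],0.015],[[0,0,0],[0,-0.035,0],0.015]])

```text
time_s: 23.82
tool_pos: [0.5016, 0.1642, 0.0976]
orientation: [0.003, -2.219, 2.221]
ft_force: [0.8, 0.0, 0.3]
width: 0.268
```

Emit:
drive_tool(moves=[[[0,0,0],[0.002,0,-0.0285],0.015],[[0,0,0],[0.002,0,-0.0285],0.015],[[0,0,0],[0.002,0,-0.0285],0.015],[[0,0,0],[0.002,0,-0.0285],0.015],[[0,0,0],[0.002,0,-0.0285],0.015],[[0,0,0],[0.002,0,-0.0285],0.015],[[0,0,0],[0.002,0,-0.0285],0.015],[[0,5,0],[0,0,0],0.015],[[0,5,0],[0,0,0],0.015],[[0,0,0],[0,0,0],0.015],[[0,0,0],[0,0,0],0.015]])

```text
time_s: 24.73
tool_pos: [0.4887, 0.364, 0.0978]
orientation: [-0.184, -2.132, 2.132]
ft_force: [0.3, -0.1, -1.4]
width: 0.269
```

```bash
python3 look.py b6 .06 .4897 .3595 .028
```

```text
24.7333 tcp [0.4887 0.364  0.0978] jawang -99.9 down [ 0. -0. -1.] w 0.268661144538404 [ 0.3 -0.1 -1.4]
9322 ztop 0.046 rect [614.4 400.6] [64. 43.] longang 80 mean [617. 400.] rgb [213 205 190]
947 ztop 0.045 rect [604.4 223.1] [20.  3.] longang 81 mean [605. 227.] rgb [11 12 12]
4649 ztop 0.025 rect [466.  339.1] [131. 113.] longang 81 mean [494. 322.] rgb [154 125  87]
1272 ztop 0.019 rect [447.6 163.5] [50. 17.] longang 160 mean [443. 169.] rgb [35 19 14]
477 ztop 0.030 rect [430.9 365.1] [25. 17.] longang 103 mean [432. 365.] rgb [224 175 109]
997 ztop 0.025 rect [400.5 379.4] [48.  7.] longang 81 mean [401. 380.] rgb [148 120  84]
toolshift [-0.0017  0.0698  0.0043]
```

View pics/b6.png

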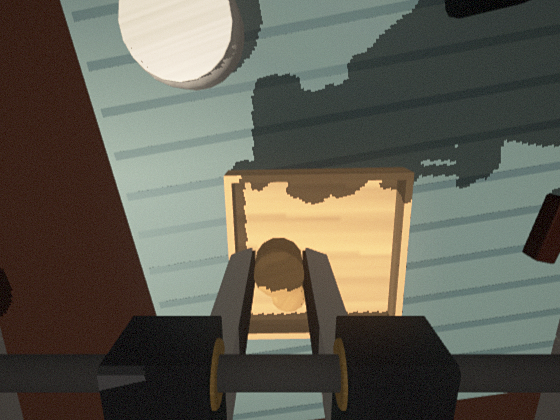

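Emit:
drive_tool(moves=[[[0,0,0],[-0.001,0.025,0.003],0.015],[[0,0,0],[0,0.025,0],0.015],[[0,0,0],[0,0.018,0],0.015],[[0,0,0],[0,0,0],0.015],[[0,0,0],[0,0,0],0.034],[[0,0,0],[0,0,0],0.036],[[0,0,0],[0,0,0],0.036],[[0,0,0],[0,-0.02,0],0.036],[[0,0,0],[0,-0.035,0],0.05],[[0,-5,0],[0,-0.02,0],0.05],[[0,-5,0],[0,0,0],0.05],[[0,0,0],[-0.0034,0,0.0293],0.05],[[0,0,0],[-0.0034,0,0.0293],0.05],[[0,0,0],[-0.0034,0,0.0293],0.05],[[0,0,0],[-0.0034,0,0.0293],0.05],[[0,0,0],[-0.0034,0,0.0293],0.05],[[0,0,0],[-0.0034,0,0.0293],0.05],[[0,0,0],[-0.0034,0,0.0293],0.05],[[0,0,0],[-0.0034,0,0.0293],0.05],[[0,0,0],[-0.0034,0,0.0293],0.05]])

```text
time_s: 26.45
tool_pos: [0.5204, 0.096, 0.1059]
orientation: [0.002, 2.221, -2.22]
ft_force: [0.4, 0.1, -0.3]
width: 0.532
```

Emit:
drive_tool(moves=[[[0,0,0],[-0.0034,0,0.0293],0.05],[[0,0,0],[-0.0034,0,0.0293],0.05],[[0,0,0],[0,0,0],0.05],[[0,0,0],[0,0,0],0.05]])

```text
time_s: 26.78
tool_pos: [0.5272, 0.0371, 0.1057]
orientation: [-0.005, -2.221, 2.221]
ft_force: [-0.3, 0.0, -0.5]
width: 0.532
```

```bash
python3 look.py b7 .06 .5272 .037 .018
```

```text
26.7833 tcp [0.5272 0.0371 0.1057] jawang -90.2 down [ 0.002 -0.    -1.   ] w 0.5319597396921626 [-0.3  0.  -0.5]
5821 ztop 0.037 rect [658.3  69.8] [16.  7.] longang 124 mean [657.  69.] rgb [173 166 152]
6989 ztop 0.048 rect [626.7 -98.9] [16.  8.] longang 5 mean [626. -98.] rgb [74 71 65]
3043 ztop 0.058 rect [623.8 181.8] [38. 12.] longang 173 mean [624. 180.] rgb [17 16 16]
1030 ztop 0.025 rect [526.8  37.1] [25. 25.] longang 144 mean [528.  37.] rgb [197 154  99]
1124 ztop 0.025 rect [520.5 -70.1] [26. 25.] longang 21 mean [521. -69.] rgb [191 149  95]
711 ztop 0.019 rect [457.7 158.5] [29. 16.] longang 158 mean [460. 157.] rgb [57 39 32]
toolshift [0.0002 0.0877 0.0001]
```

View pics/b7.png

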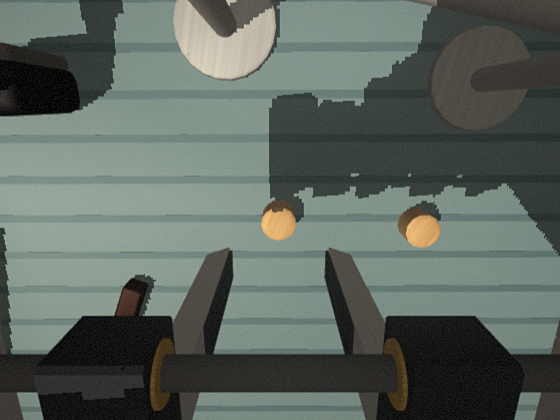

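The gripper is exactly above knob A at (279,222).

Emit:
drive_tool(moves=[[[0,0,0],[0,0.025,0],0.05],[[0,0,0],[0,0.025,0],0.05],[[0,0,0],[0,0.025,0],0.05],[[0,0,0],[0,0.0125,0],0.05],[[0,0,0],[0,0,0],0.05],[[0,0,0],[0,0,0],0.015],[[0,0,0],[0,0,0],0.015],[[0,0,0],[0,0,0],0.015],[[0,0,0],[0,0,0],0.015],[[0,0,0],[0,0,0],0.015],[[0,0,0],[0,0,0],0.015],[[0,0,0],[0,-0.015,0],0.015],[[0,0,0],[0,-0.03,0],0.015],[[0,0,0],[0,-0.035,0],0.015]])

```text
time_s: 28.0
tool_pos: [0.5253, 0.0386, 0.097]
orientation: [0.003, -2.22, 2.22]
ft_force: [0.6, 0.0, 0.3]
width: 0.272
```

Emit:
drive_tool(moves=[[[0,0,0],[0.0099,0,-0.0284],0.015],[[0,0,0],[0.0099,0,-0.0284],0.015],[[0,0,0],[0.0099,0,-0.0284],0.015],[[0,0,0],[0.0099,0,-0.0284],0.015],[[0,0,0],[0.0099,0,-0.0284],0.015],[[0,0,0],[0.0099,0,-0.0284],0.015],[[0,0,0],[0.0099,0,-0.0284],0.015],[[0,0,0],[0.0099,0,-0.0284],0.015],[[0,0,0],[0.0099,0,-0.0284],0.015],[[0,0,0],[0.0099,0,-0.0284],0.015],[[0,5,0],[0,0,0],0.015],[[0,5,0],[0,0,0],0.015],[[0,0,0],[0,0,0],0.015],[[0,0,0],[0,0,0],0.015]])

```text
time_s: 29.17
tool_pos: [0.4276, 0.3227, 0.0973]
orientation: [-0.184, -2.132, 2.132]
ft_force: [0.8, 0.5, 0.3]
width: 0.269
```

```bash
python3 look.py b8 .06 .4283 .3215 .028
```

```text
29.1667 tcp [0.4276 0.3227 0.0973] jawang -99.8 down [ 0.001  0.    -1.   ] w 0.26945636947447676 [0.8 0.5 0.3]
6784 ztop 0.025 rect [457.4 340.8] [131. 130.] longang 81 mean [474. 345.] rgb [162 131  91]
2086 ztop 0.019 rect [447.6 163.4] [50. 17.] longang 159 mean [449. 164.] rgb [23 15 13]
1335 ztop 0.030 rect [489.5 359.6] [26. 25.] longang 124 mean [490. 359.] rgb [203 157  98]
1237 ztop 0.030 rect [435.1 365.8] [26. 25.] longang 91 mean [436. 365.] rgb [192 148  93]
toolshift [-0.0008  0.0693  0.001 ]
```

View pics/b8.png

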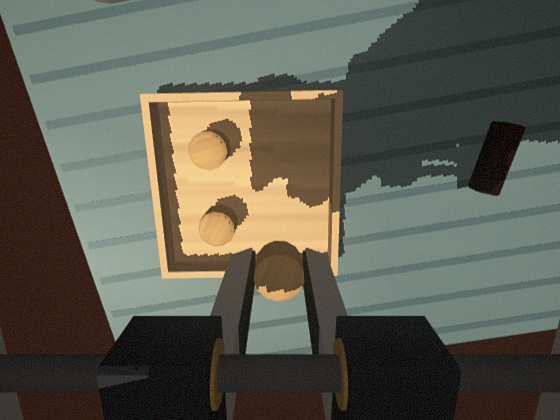

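Two knobs stand in the tray at (208,150) and (217,227). I'll release the third and go on to knob B.

Emit:
drive_tool(moves=[[[0,0,0],[-0.001,0.025,0.002],0.015],[[0,0,0],[0,0.025,0],0.015],[[0,0,0],[0,0.018,0],0.015],[[0,0,0],[0,0,0],0.015],[[0,0,0],[0,0,0],0.033],[[0,0,0],[0,0,0],0.033],[[0,0,0],[0,0,0],0.033],[[0,0,0],[0,-0.02,0],0.033],[[0,0,0],[0,-0.035,0],0.05],[[0,-5,0],[0,-0.02,0],0.05],[[0,-5,0],[0,0,0],0.05],[[0,0,0],[-0.0071,0,0.03],0.05],[[0,0,0],[-0.0071,0,0.03],0.05],[[0,0,0],[-0.0071,0,0.03],0.05],[[0,0,0],[-0.0071,0,0.03],0.05],[[0,0,0],[-0.0071,0,0.03],0.05],[[0,0,0],[-0.0071,0,0.03],0.05],[[0,0,0],[-0.0071,0,0.03],0.05],[[0,0,0],[-0.0071,0,0.03],0.05],[[0,0,0],[-0.0071,0,0.03],0.05]])

```text
time_s: 30.88
tool_pos: [0.4928, 0.0491, 0.1054]
orientation: [0.002, 2.221, -2.22]
ft_force: [1.7, 1.3, -0.4]
width: 0.534
```

Emit:
drive_tool(moves=[[[0,0,0],[-0.0071,0,0.03],0.05],[[0,0,0],[-0.0071,0,0.03],0.05],[[0,0,0],[-0.0071,0,0.03],0.05],[[0,0,0],[-0.0071,0,0.03],0.05],[[0,0,0],[0,0,0],0.05],[[0,0,0],[0,0,0],0.05]])

```text
time_s: 31.38
tool_pos: [0.521, -0.0711, 0.105]
orientation: [-0.005, -2.22, 2.221]
ft_force: [-0.4, 0.2, 0.8]
width: 0.531
```

```bash
python3 look.py b9 .06 .5207 -.0703 .018
```

```text
31.3833 tcp [ 0.521  -0.0711  0.105 ] jawang -90.2 down [ 0.002 -0.    -1.   ] w 0.531308044326828 [-0.4  0.2  0.8]
5585 ztop 0.046 rect [657.2  68.2] [13.  5.] longang 132 mean [657.  68.] rgb [141 134 122]
4793 ztop 0.059 rect [ 634.5 -197.8] [65. 19.] longang 58 mean [ 636. -193.] rgb [88 62 40]
5140 ztop 0.013 rect [ 620.6 -102.4] [68. 54.] longang 78 mean [621. -99.] rgb [152 146 134]
1033 ztop 0.025 rect [520.5 -70.4] [25. 25.] longang 174 mean [521. -70.] rgb [184 142  92]
1448 ztop 0.024 rect [ 456.4 -278.5] [99. 23.] longang 8 mean [ 464. -274.] rgb [56 53 49]
353 ztop 0.018 rect [448.9 155.4] [45.  7.] longang 162 mean [456. 151.] rgb [14  8  6]
toolshift [ 0.0004  0.087  -0.0009]
```

View pics/b9.png

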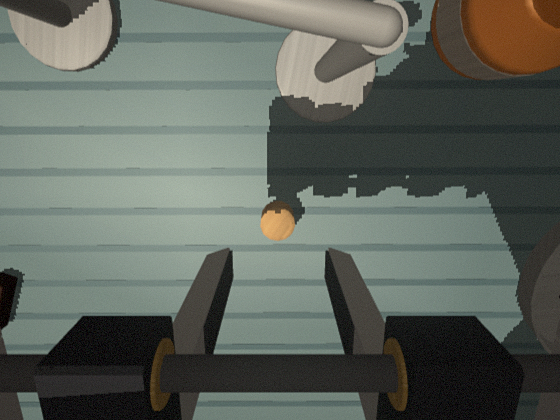

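The gripper is centred on knob B at (279,221).

Emit:
drive_tool(moves=[[[0,0,0],[0,0.025,0],0.05],[[0,0,0],[0,0.025,0],0.05],[[0,0,0],[0,0.025,0],0.05],[[0,0,0],[0,0.012,0],0.05],[[0,0,0],[0,0,0],0.05],[[0,0,0],[0,0,0],0.015],[[0,0,0],[0,0,0],0.015],[[0,0,0],[0,0,0],0.015],[[0,0,0],[0,0,0],0.015],[[0,0,0],[0,0,0],0.015],[[0,0,0],[0,0,0],0.015],[[0,0,0],[0,-0.015,0],0.015],[[0,0,0],[0,-0.03,0],0.015],[[0,0,0],[0,-0.035,0],0.015]])

```text
time_s: 32.6
tool_pos: [0.5193, -0.0694, 0.0971]
orientation: [0.003, -2.22, 2.22]
ft_force: [-0.3, -0.1, 0.5]
width: 0.268
```

Emit:
drive_tool(moves=[[[0,0,0],[0.003,0,-0.0295],0.015],[[0,0,0],[0.003,0,-0.0295],0.015],[[0,0,0],[0.003,0,-0.0295],0.015],[[0,0,0],[0.003,0,-0.0295],0.015],[[0,0,0],[0.003,0,-0.0295],0.015],[[0,0,0],[0.003,0,-0.0295],0.015],[[0,0,0],[0.003,0,-0.0295],0.015],[[0,0,0],[0.003,0,-0.0295],0.015],[[0,0,0],[0.003,0,-0.0295],0.015],[[0,0,0],[0.003,0,-0.0295],0.015],[[0,0,0],[0.003,0,-0.0295],0.015],[[0,0,0],[0.003,0,-0.0295],0.015],[[0,0,0],[0.003,0,-0.0295],0.015],[[0,5,0],[0,0,0],0.015],[[0,5,0],[0,0,0],0.015],[[0,0,0],[0,0,0],0.015],[[0,0,0],[0,0,0],0.015]])

```text
time_s: 34.02
tool_pos: [0.4815, 0.314, 0.0973]
orientation: [-0.184, -2.132, 2.132]
ft_force: [0.2, 0.7, 0.3]
width: 0.272
```

```bash
python3 look.py b10 .06 .4815 .3123 .028
```

```text
34.0167 tcp [0.4815 0.314  0.0973] jawang -99.8 down [ 0. -0. -1.] w 0.27181144256728246 [0.2 0.7 0.3]
10651 ztop 0.046 rect [615.2 400.3] [64. 44.] longang 80 mean [618. 399.] rgb [194 184 168]
1143 ztop 0.050 rect [604.5 222. ] [21.  3.] longang 80 mean [605. 226.] rgb [19 21 21]
4751 ztop 0.025 rect [468.1 339.1] [131. 110.] longang 82 mean [496. 343.] rgb [162 133  92]
1787 ztop 0.019 rect [447.6 163.3] [50. 17.] longang 158 mean [449. 164.] rgb [42 27 22]
1230 ztop 0.030 rect [489.4 359.6] [26. 25.] longang 136 mean [490. 359.] rgb [197 153  96]
408 ztop 0.030 rect [439.1 372.9] [24.  9.] longang 150 mean [440. 372.] rgb [180 139  88]
388 ztop 0.030 rect [421.4 319.1] [26. 15.] longang 94 mean [422. 319.] rgb [222 172 108]
1012 ztop 0.025 rect [392.6 329.8] [49.  7.] longang 81 mean [394. 329.] rgb [145 117  82]
toolshift [-0.0002  0.0693  0.0017]
```

View pics/b10.png

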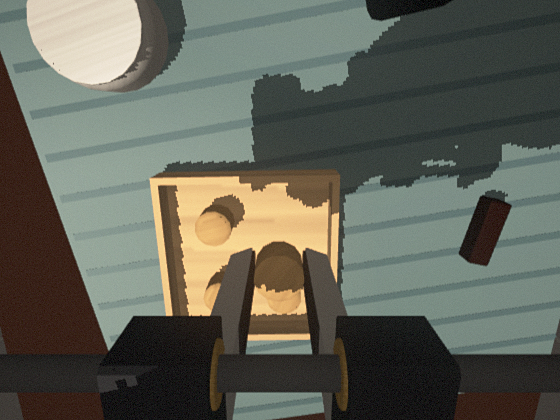

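Emit:
drive_tool(moves=[[[0,0,0],[0,0.025,0.002],0.015],[[0,0,0],[0,0.025,0],0.015],[[0,0,0],[0,0.018,0],0.015],[[0,0,0],[0,0,0],0.015],[[0,0,0],[0,0,0],0.033],[[0,0,0],[0,0,0],0.033],[[0,0,0],[0,0,0],0.033],[[0,0,0],[0,-0.02,0],0.033],[[0,0,0],[0,-0.035,0],0.05],[[0,6,0],[0,-0.02,0],0.05],[[0,6,0],[0,0,0],0.05],[[0,0,0],[-0.005,0,0.03],0.05],[[0,0,0],[-0.005,0,0.03],0.05],[[0,0,0],[-0.005,0,0.03],0.05],[[0,0,0],[-0.005,0,0.03],0.05],[[0,0,0],[-0.005,0,0.03],0.05],[[0,0,0],[0,0,0],0.05],[[0,0,0],[0,0,0],0.05]])

```text
time_s: 35.57
tool_pos: [0.4486, 0.1625, 0.1053]
orientation: [-0.395, -2.012, 2.01]
ft_force: [1.0, 1.2, 1.0]
width: 0.532
```

```bash
python3 look.py b11 .06 .448 .163 .015
```

```text
35.5667 tcp [0.4486 0.1625 0.1053] jawang -112.1 down [ 0.002  0.001 -1.   ] w 0.5324159889939525 [1.  1.2 1. ]
2783 ztop 0.058 rect [605.1 207.3] [48.  3.] longang 91 mean [605. 206.] rgb [14 15 15]
1365 ztop 0.019 rect [447.6 162.9] [50. 16.] longang 158 mean [449. 162.] rgb [73 57 49]
3089 ztop 0.025 rect [469.3 317.9] [100.  90.] longang 171 mean [487. 291.] rgb [164 134  92]
1322 ztop 0.030 rect [479.8 310.4] [26. 25.] longang 68 mean [480. 309.] rgb [165 126  78]
1411 ztop 0.030 rect [489.3 358.7] [26. 25.] longang 154 mean [490. 357.] rgb [152 116  72]
918 ztop 0.024 rect [443.2 405.8] [40.  8.] longang 172 mean [440. 404.] rgb [90 70 48]
615 ztop 0.029 rect [434.8 315.5] [24.  9.] longang 64 mean [435. 314.] rgb [114  87  54]
1188 ztop 0.030 rect [435.8 366.2] [27. 24.] longang 114 mean [436. 364.] rgb [150 114  71]
toolshift [ 0.0009  0.0903 -0.0001]
```

View pics/b11.png

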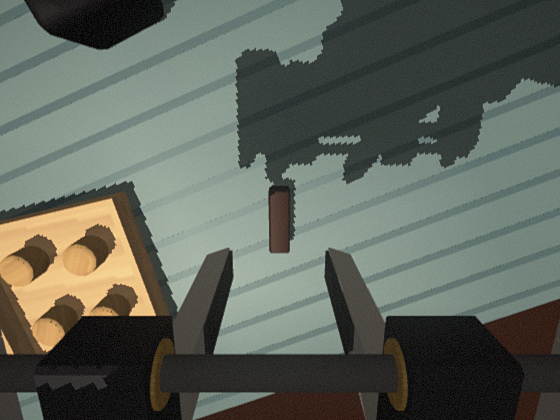

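All four knobs are in the tray. Last bar: grasp it, turn it square and take it to the dish.

Emit:
drive_tool(moves=[[[0,0,0],[0.0005,0.025,0],0.05],[[0,0,0],[0,0.025,0],0.05],[[0,0,0],[0,0.025,0],0.05],[[0,0,0],[0,0.0145,0],0.05],[[0,0,0],[0,0,0],0.05],[[0,0,0],[0,0,0],0.005],[[0,0,0],[0,0,0],0.005],[[0,0,0],[0,0,0],0.005],[[0,0,0],[0,0,0],0.005],[[0,0,0],[0,0,0],0.005],[[0,0,0],[0,0,0],0.005],[[0,0,0],[0,0,0],0.005],[[0,0,0],[0,-0.015,0],0.005],[[0,0,0],[0,-0.03,0],0.005],[[0,0,0],[0,-0.035,0],0.005],[[0,-5.5,0],[0,0,0],0.005],[[0,-5.5,0],[0,0,0],0.005],[[0,-5.5,0],[0,0,0],0.005],[[0,-5.5,0],[0,0,0],0.005]])

```text
time_s: 37.2
tool_pos: [0.4478, 0.1638, 0.0949]
orientation: [-0.004, 2.219, -2.218]
ft_force: [0.5, 0.2, -0.8]
width: 0.167
```

Emit:
drive_tool(moves=[[[0,0,0],[-0.0018,0,0.0293],0.005],[[0,0,0],[-0.0018,0,0.0293],0.005],[[0,0,0],[-0.0018,0,0.0293],0.005],[[0,0,0],[-0.0018,0,0.0293],0.005],[[0,0,0],[-0.0018,0,0.0293],0.005],[[0,0,0],[-0.0018,0,0.0293],0.005],[[0,0,0],[-0.0018,0,0.0293],0.005],[[0,0,0],[-0.0018,0,0.0293],0.005],[[0,0,0],[-0.0018,0,0.0293],0.005],[[0,0,0],[-0.0018,0,0.0293],0.005],[[0,0,0],[-0.0018,0,0.0293],0.005],[[0,0,0],[-0.0018,0,0.0293],0.005],[[0,0,0],[-0.0018,0,0.0293],0.005],[[0,0,0],[-0.0018,0,0.0293],0.005],[[0,0,0],[-0.0018,0,0.0293],0.005],[[0,0,0],[-0.0018,0,0.0293],0.005],[[0,0,0],[-0.0018,0,0.0293],0.005],[[0,0,0],[-0.0018,0,0.0293],0.005],[[0,0,0],[0,0,0],0.005],[[0,0,0],[0,0,0],0.005]])

```text
time_s: 38.87
tool_pos: [0.4794, -0.3652, 0.0942]
orientation: [-0.003, -2.22, 2.22]
ft_force: [-0.2, 0.6, -0.1]
width: 0.169
```

```bash
python3 look.py b12 .06 .48 -.365 .022
```

```text
38.8667 tcp [ 0.4794 -0.3652  0.0942] jawang -90.2 down [-0. -0. -1.] w 0.16932893164001186 [-0.2  0.6 -0.1]
452 ztop 0.030 rect [ 621.2 -216. ] [22.  2.] longang 92 mean [ 621. -216.] rgb [115 100  83]
3059 ztop 0.013 rect [ 597.3 -428.5] [57. 30.] longang 180 mean [ 599. -428.] rgb [ 87  95 111]
4998 ztop 0.025 rect [ 476.2 -340.6] [150. 124.] longang 98 mean [ 484. -334.] rgb [121 117 107]
995 ztop 0.023 rect [ 447.2 -321.6] [31. 17.] longang 52 mean [ 449. -321.] rgb [92 72 61]
602 ztop 0.024 rect [ 395.6 -364.8] [32.  7.] longang 109 mean [ 396. -365.] rgb [90 86 79]
toolshift [-0.0006  0.0722 -0.0002]
```

View pics/b12.png

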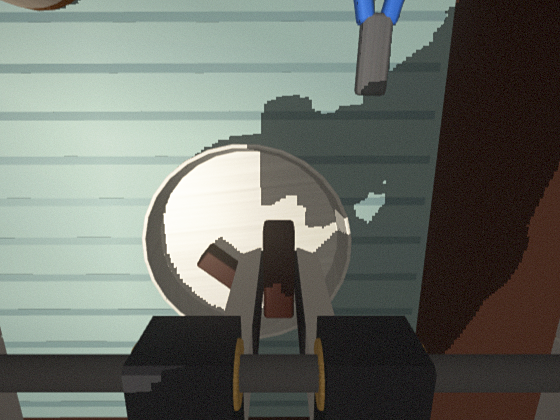

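Emit:
drive_tool(moves=[[[0,0,0],[0,0.025,0],0.005],[[0,0,0],[0,0.025,0],0.005],[[0,0,0],[0,0.021,0],0.005],[[0,0,0],[0,0,0],0.005],[[0,0,0],[0,0,0],0.03],[[0,0,0],[0,0,0],0.036],[[0,0,0],[0,0,0],0.036],[[0,0,0],[0,0,0],0.036],[[0,0,0],[0,-0.02,0],0.036],[[0,0,0],[0,-0.035,0],0.036],[[0,0,0],[0,-0.035,0],0.036],[[0,0,0],[0,-0.035,0],0.06],[[0,0,0],[0,-0.035,0],0.06],[[0,0,0],[0,-0.035,0],0.06],[[0,0,0],[0,-0.035,0],0.06],[[0,0,0],[0,0,0],0.06]])

```text
time_s: 40.25
tool_pos: [0.4823, -0.3651, 0.2615]
orientation: [0.01, 2.211, -2.223]
ft_force: [0.5, -0.5, -0.4]
width: 0.637
```

```bash
python3 look.py b13 .17 .674 .208 .25
```

```text
40.25 tcp [ 0.4823 -0.3651  0.2615] jawang -90.0 down [ 0.009 -0.005 -1.   ] w 0.6374750549093866 [ 0.5 -0.5 -0.4]
4267 ztop 0.118 rect [ 641.9 -216.8] [25.  5.] longang 99 mean [ 641. -219.] rgb [129  84  49]
2067 ztop 0.013 rect [ 621.3 -430.1] [104.  51.] longang 180 mean [ 624. -429.] rgb [ 64  93 143]
3330 ztop 0.056 rect [ 626.1 -108.8] [16.  8.] longang 167 mean [ 626. -110.] rgb [181 175 161]
2537 ztop 0.025 rect [ 463.6 -342. ] [148. 148.] longang 91 mean [ 460. -340.] rgb [160 155 143]
573 ztop 0.023 rect [ 479.6 -360.6] [49. 15.] longang 0 mean [ 480. -361.] rgb [102  79  68]
640 ztop 0.023 rect [ 440.8 -328.5] [50. 17.] longang 51 mean [ 442. -329.] rgb [104  83  71]
toolshift [-0.1914  0.0103 -0.5733]
```

View pics/b13.png

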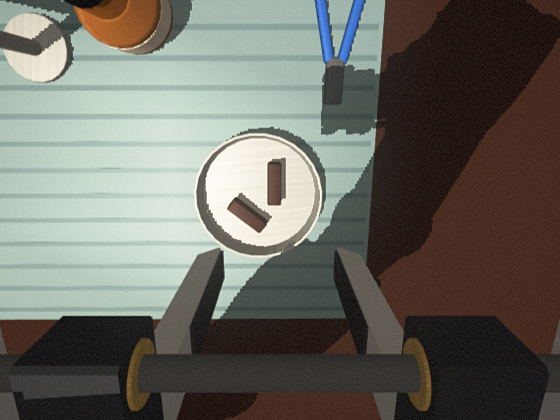

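Both bars lie flat in the dish at (248,214) and (274,183). Now I'll go above the ear defenders.

Emit:
drive_tool(moves=[[[0,0,0],[-0.0096,0,-0.0287],0.06],[[0,0,0],[-0.0096,0,-0.0287],0.06],[[0,0,0],[-0.0096,0,-0.0287],0.06],[[0,0,0],[-0.0096,0,-0.0287],0.06],[[0,0,0],[-0.0096,0,-0.0287],0.06],[[0,0,0],[-0.0096,0,-0.0287],0.06],[[0,0,0],[-0.0096,0,-0.0287],0.06],[[0,0,0],[-0.0096,0,-0.0287],0.06],[[0,0,0],[-0.0096,0,-0.0287],0.06],[[0,0,0],[-0.0096,0,-0.0287],0.06],[[0,0,0],[-0.0096,0,-0.0287],0.06],[[0,0,0],[-0.0096,0,-0.0287],0.06],[[0,0,0],[-0.0096,0,-0.0287],0.06],[[0,0,0],[-0.0096,0,-0.0287],0.06],[[0,0,0],[-0.0096,0,-0.0287],0.06],[[0,0,0],[-0.0096,0,-0.0287],0.06],[[0,0,0],[-0.0096,0,-0.0287],0.06],[[0,0,0],[-0.0096,0,-0.0287],0.06],[[0,0,0],[-0.0096,0,-0.0287],0.06],[[0,0,0],[-0.0096,0,-0.0287],0.06]])

```text
time_s: 41.97
tool_pos: [0.672, 0.2117, 0.2531]
orientation: [0.001, -2.221, 2.221]
ft_force: [-0.5, -0.2, -0.3]
width: 0.644
```

Emit:
drive_tool(moves=[[[0,0,0],[0,0,0],0.06],[[0,0,0],[0,0,0],0.06],[[0,0,0],[0,0,0],0.06]])

```text
time_s: 42.22
tool_pos: [0.6718, 0.2098, 0.2529]
orientation: [0.001, -2.22, 2.222]
ft_force: [-0.3, -1.2, 0.3]
width: 0.642
```

```bash
python3 look.py b14 .17 .674 .208 .137
```

```text
42.2167 tcp [0.6718 0.2098 0.2529] jawang -90.0 down [-0.001 -0.001 -1.   ] w 0.6424572476437798 [-0.3 -1.2  0.3]
964 ztop 0.025 rect [790.5  25. ] [21. 19.] longang 90 mean [791.  26.] rgb [92 57 52]
6097 ztop 0.141 rect [672.  208.8] [69. 26.] longang 3 mean [674. 209.] rgb [48 49 46]
6396 ztop 0.156 rect [653.4  30.9] [102.  15.] longang 77 mean [656.  34.] rgb [122 118 107]
3485 ztop 0.046 rect [624.7 398.6] [63. 63.] longang 146 mean [626. 398.] rgb [194 191 179]
571 ztop 0.025 rect [513.1 371.4] [53. 32.] longang 81 mean [523. 376.] rgb [148 119  82]
778 ztop 0.030 rect [481.3 286.2] [68. 29.] longang 171 mean [481. 285.] rgb [173 136  90]
149 ztop 0.030 rect [493.8 366. ] [26. 10.] longang 149 mean [496. 363.] rgb [150 115  73]
toolshift [-0.0023  0.1159  0.0017]
```

View pics/b14.png

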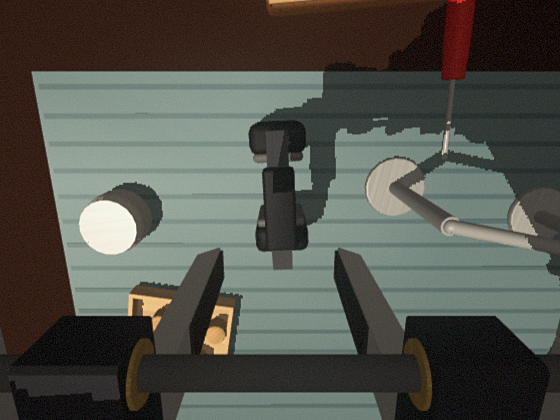

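The pad is at (280,208) with its long axis at about 3°. I'll align, descend and grip across its width. The fingertips stay above its underside so they won't meet the rail later.

Emit:
drive_tool(moves=[[[0,-3,0],[-0.001,0.02,0.001],0.06],[[0,0,0],[0,0.03,0],0.06],[[0,0,0],[0,0.03,0],0.06],[[0,0,0],[0,0.02,0],0.06],[[0,0,0],[0,0.0145,0],0.06],[[0,0,0],[0,0,0],0.06],[[0,0,0],[0,0,0],0.06]], grip_force=30)

```text
time_s: 42.85
tool_pos: [0.6732, 0.2086, 0.1393]
orientation: [-0.057, 2.195, -2.196]
ft_force: [0.4, 0.2, 0.6]
width: 0.638
```

Emit:
drive_tool(moves=[[[0,0,0],[0,0.0015,0],0.015],[[0,0,0],[0,0,0],0.015],[[0,0,0],[0,0,0],0.015],[[0,0,0],[0,0,0],0.015],[[0,0,0],[0,0,0],0.015],[[0,0,0],[0,0,0],0.015],[[0,0,0],[0,0,0],0.015],[[0,0,0],[0,0,0],0.015],[[0,0,0],[0,-0.01,0],0.015],[[0,0,0],[0,-0.02,0],0.015],[[0,0,0],[0,-0.025,0],0.015],[[0,0,0],[0,-0.025,0],0.015],[[0,0,0],[0,-0.025,0],0.015],[[0,0,0],[0,-0.025,0],0.015],[[0,0,0],[0,-0.025,0],0.015],[[0,0,0],[0,-0.025,0],0.015],[[0,0,0],[0,0,0],0.015],[[0,0,0],[0,0,0],0.015]])

```text
time_s: 44.35
tool_pos: [0.6734, 0.2096, 0.3191]
orientation: [-0.055, 2.195, -2.193]
ft_force: [-0.5, -0.5, -3.5]
width: 0.272
```

```bash
python3 look.py b15 .17; python3 - <<'E'
from h import *
f=shot('scene','s15')
objs(f,lo=.1,minpx=30,maxz=.34)
E
```

```text
44.35 tcp [0.6734 0.2096 0.3191] jawang -87.0 down [ 0.002  0.001 -1.   ] w 0.27177880364215506 [-0.5 -0.5 -3.5]
678 ztop 0.025 rect [790.7  24.9] [21. 19.] longang 91 mean [791.  26.] rgb [111  74  67]
5502 ztop 0.156 rect [647.5   2.7] [160.  16.] longang 78 mean [650.   5.] rgb [131 126 115]
2565 ztop 0.046 rect [625.  398.6] [63. 63.] longang 141 mean [626. 398.] rgb [208 206 198]
975 ztop 0.025 rect [483.5 345.5] [113.  82.] longang 81 mean [510. 361.] rgb [170 141  98]
341 ztop 0.030 rect [489.6 359.3] [26. 24.] longang 21 mean [491. 359.] rgb [184 145  92]
2189 ztop 0.327 rect [683.1 210.7] [52. 39.] longang 94 mean [678. 208.] rgb [66 62 59]
654 ztop 0.158 rect [645.9 -15. ] [190.  15.] longang 78 mean [647. -16.] rgb [138 139 133]
482 ztop 0.141 rect [ 659.2 -213.2] [39. 37.] longang 155 mean [ 661. -214.] rgb [80 73 67]
```

View pics/s15.png

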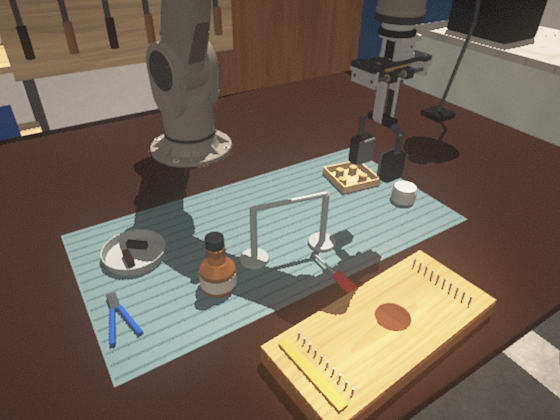

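View pics/b15.png

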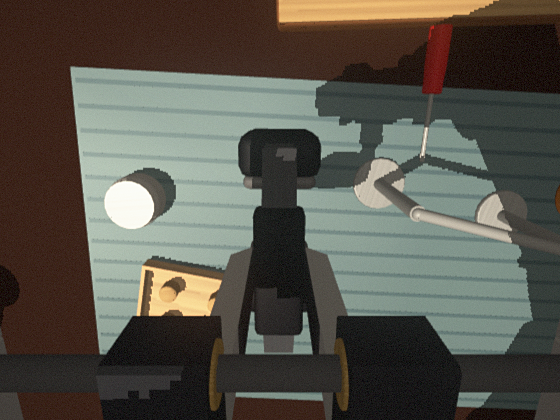

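The ear defenders are held level, with the cups clear of the bench. I'll turn them square with the rail and carry them over its middle.

Emit:
drive_tool(moves=[[[0,4.8,0],[0,0,0],0.015],[[0,4.8,0],[0,0,0],0.015],[[0,4.8,0],[0,0,0],0.015],[[0,0,0],[-0.0018,0,0.0227],0.015],[[0,0,0],[-0.0018,0,0.0227],0.015],[[0,0,0],[-0.0018,0,0.0227],0.015],[[0,0,0],[-0.0018,0,0.0227],0.015],[[0,0,0],[-0.0018,0,0.0227],0.015],[[0,0,0],[-0.0018,0,0.0227],0.015],[[0,0,0],[-0.0018,0,0.0227],0.015],[[0,0,0],[-0.0018,0,0.0227],0.015],[[0,0,0],[-0.0018,0,0.0227],0.015],[[0,0,0],[-0.0018,0,0.0227],0.015],[[0,0,0],[0,0,0],0.015],[[0,0,0],[0,0,0],0.015],[[0,0,0],[0,0,0],0.015]])

```text
time_s: 45.78
tool_pos: [0.6455, -0.0162, 0.3165]
orientation: [-0.209, -2.116, 2.116]
ft_force: [-0.7, -0.2, -2.7]
width: 0.272
```

```bash
python3 look.py b16 .17 .6455 -.016 .169; python3 - <<'E'
from h import *
f=shot('scene','s16')
objs(f,lo=.1,minpx=30,maxz=.34)
E
```

```text
45.7833 tcp [ 0.6455 -0.0162  0.3165] jawang -101.4 down [-0.002  0.    -1.   ] w 0.2723358165335415 [-0.7 -0.2 -2.7]
684 ztop 0.025 rect [790.6  24. ] [20. 19.] longang 94 mean [790.  24.] rgb [182 108  98]
5463 ztop 0.140 rect [ 659.5 -213.4] [39. 39.] longang 46 mean [ 660. -213.] rgb [93 62 37]
2881 ztop 0.156 rect [655.4  40.3] [82. 15.] longang 78 mean [657.  39.] rgb [179 173 160]
2762 ztop 0.156 rect [633.6 -71.7] [79. 14.] longang 79 mean [635. -71.] rgb [126 121 111]
1297 ztop 0.025 rect [ 462.9 -321.6] [150. 109.] longang 2 mean [ 460. -313.] rgb [74 71 65]
600 ztop 0.023 rect [ 479.6 -359.9] [50. 17.] longang 180 mean [ 480. -359.] rgb [19 11  8]
663 ztop 0.038 rect [613.2 371.3] [48. 10.] longang 156 mean [615. 370.] rgb [80 76 69]
451 ztop 0.023 rect [ 441.  -327.7] [51. 16.] longang 51 mean [ 442. -327.] rgb [23 15 12]
1954 ztop 0.029 rect [480.4 336.9] [132.  86.] longang 81 mean [493. 325.] rgb [153 124  84]
381 ztop 0.030 rect [489.8 359.1] [26. 24.] longang 111 mean [491. 358.] rgb [162 125  78]
190 ztop 0.029 rect [436.1 316.3] [21.  8.] longang 74 mean [436. 316.] rgb [115  87  55]
181 ztop 0.029 rect [444.6 362. ] [20.  6.] longang 71 mean [445. 361.] rgb [105  80  50]
toolshift [-0.0002  0.1475 -0.0002]
2918 ztop 0.322 rect [648.2 -16.9] [62. 48.] longang 9 mean [653. -17.] rgb [82 82 79]
488 ztop 0.141 rect [ 659.9 -213.4] [40. 37.] longang 153 mean [ 662. -214.] rgb [78 73 66]
```

View pics/s16.png

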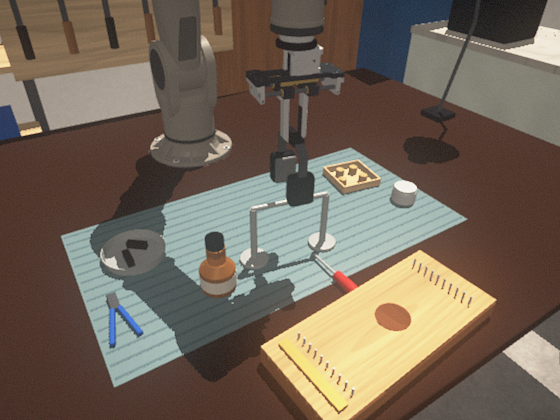

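View pics/b16.png

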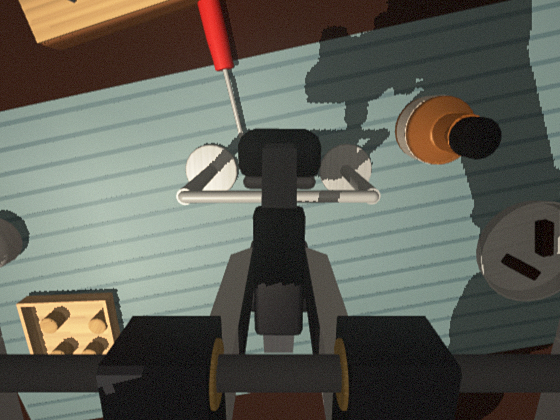

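The ear defenders are square with the rail and centred on it. I'll lower them.

Emit:
drive_tool(moves=[[[0,0,0],[0,0.02,0],0.015],[[0,0,0],[0,0.02,0],0.015],[[0,0,0],[0,0.02,0],0.015],[[0,0,0],[0,0.02,0],0.015],[[0,0,0],[0,0.02,0],0.015],[[0,0,0],[0,0.02,0],0.015],[[0,0,0],[0,0.01,0],0.015],[[0,0,0],[0,0.008,0],0.015],[[0,0,0],[0,0,0],0.015],[[0,0,0],[0,0,0],0.015]])

```text
time_s: 46.72
tool_pos: [0.6461, -0.0163, 0.18]
orientation: [-0.211, -2.117, 2.117]
ft_force: [0.5, -0.9, -2.2]
width: 0.276
```

Emit:
drive_tool(moves=[[[0,0,0],[0,0.004,0],0.015],[[0,0,0],[0,0.003,0],0.015],[[0,0,0],[0,0.002,0],0.015],[[0,0,0],[0,0,0],0.015],[[0,0,0],[0,0,0],0.015]])

```text
time_s: 47.13
tool_pos: [0.6459, -0.0167, 0.1706]
orientation: [-0.211, -2.117, 2.117]
ft_force: [0.5, -0.0, -2.9]
width: 0.277
```

Emit:
drive_tool(moves=[[[0,0,0],[0,0.001,0],0.015],[[0,0,0],[0,0.001,0],0.015],[[0,0,0],[0,0,0],0.015],[[0,0,0],[0,0,0],0.015]])

```text
time_s: 47.47
tool_pos: [0.6462, -0.0167, 0.1696]
orientation: [-0.213, -2.117, 2.117]
ft_force: [-4.7, -0.2, 9.1]
width: 0.273
```

```bash
python3 - <<'E'
from h import *
s=observe();print(s['tool_pos'],s['ft_force'])
f=shot('scene','s17')
cv2.imwrite('pics/s17z.png',cv2.resize(f['pixels'][100:270,210:370,::-1],None,fx=3.5,fy=3.5))
E
```

```text
[ 0.64615383 -0.01670081  0.16964329] [-4.69506486 -0.23229477  9.13855129]
```

View pics/s17z.png

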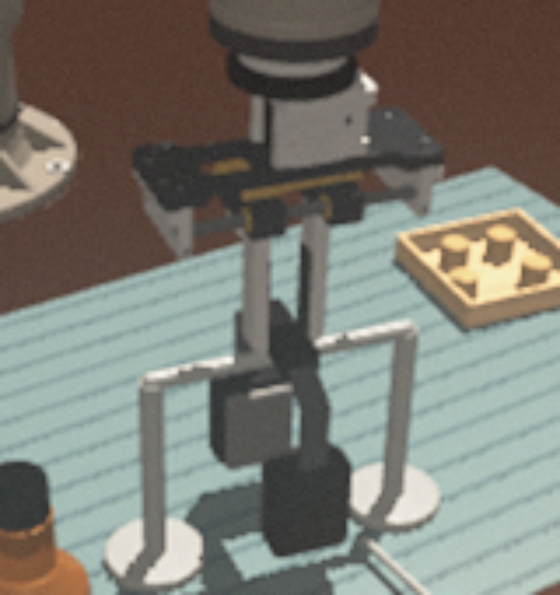

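The pad is resting on the bar with a cup on each side. I'll ease off slightly, open gradually and withdraw straight up.

Emit:
drive_tool(moves=[[[0,0,0],[0,-0.0008,0],0.015],[[0,0,0],[0,0,0],0.022],[[0,0,0],[0,0,0],0.026],[[0,0,0],[0,0,0],0.03],[[0,0,0],[0,0,0],0.035],[[0,0,0],[0,0,0],0.04],[[0,0,0],[0,0,0],0.05],[[0,0,0],[0,0,0],0.055],[[0,0,0],[0,0,0],0.055],[[0,0,0],[0,-0.01,0],0.055],[[0,0,0],[0,-0.02,0],0.055],[[0,0,0],[0,-0.03,0],0.055],[[0,0,0],[0,-0.03,0],0.055],[[0,0,0],[0,-0.03,0],0.055],[[0,0,0],[0,-0.03,0],0.055],[[0,0,0],[0,0,0],0.055],[[0,0,0],[0,0,0],0.055]])

```text
time_s: 48.93
tool_pos: [0.6465, -0.0166, 0.3219]
orientation: [-0.216, -2.119, 2.118]
ft_force: [1.1, 0.7, -1.3]
width: 0.585
```

```bash
python3 look.py b18 .2; python3 - <<'E'
from h import *
for c in ('scene','top'):
  f=shot(c,c+'18');print(c);objs(f,minpx=12,maxz=.25)
E
```

```text
48.9333 tcp [ 0.6465 -0.0166  0.3219] jawang -101.4 down [ 0.004  0.    -1.   ] w 0.585370087553232 [ 1.1  0.7 -1.3]
669 ztop 0.025 rect [790.5  24. ] [21. 19.] longang 89 mean [791.  24.] rgb [163  95  86]
5279 ztop 0.140 rect [ 659.4 -213.5] [39. 39.] longang 45 mean [ 660. -213.] rgb [82 54 32]
10587 ztop 0.172 rect [645.2 -16.6] [69. 26.] longang 168 mean [646. -17.] rgb [105 102  94]
1326 ztop 0.024 rect [ 463.  -323.6] [150. 113.] longang 2 mean [ 460. -316.] rgb [66 63 58]
795 ztop 0.043 rect [614.  372.4] [43.  9.] longang 157 mean [615. 371.] rgb [76 71 65]
590 ztop 0.023 rect [ 479.2 -359.9] [50. 16.] longang 179 mean [ 480. -359.] rgb [15  9  7]
434 ztop 0.023 rect [ 441.1 -327.5] [51. 16.] longang 51 mean [ 442. -326.] rgb [19 13 10]
1390 ztop 0.025 rect [480.9 336.9] [132.  86.] longang 82 mean [506. 350.] rgb [133 105  72]
369 ztop 0.030 rect [490.7 358.4] [26. 25.] longang 122 mean [491. 358.] rgb [143 109  67]
scene
880 ztop 0.030 rect [458.1 341.1] [135. 133.] longang 172 mean [461. 337.] rgb [181 156 119]
482 ztop 0.047 rect [625.4 399.1] [65. 62.] longang 114 mean 
[... 995 characters left out ...]
397.4] [62. 61.] longang 177 mean [625. 398.] rgb [219 215 206]
287 ztop 0.027 rect [ 466.4 -351.3] [148. 130.] longang 12 mean [ 468. -364.] rgb [110 106 100]
470 ztop 0.029 rect [458.8 339.9] [130. 130.] longang 81 mean [463. 330.] rgb [233 201 138]
101 ztop 0.026 rect [ 479.4 -360.7] [46. 16.] longang 179 mean [ 480. -360.] rgb [30 20 17]
72 ztop 0.031 rect [490.5 359.5] [24. 22.] longang 27 mean [490. 359.] rgb [228 191 117]
97 ztop 0.025 rect [ 441.1 -327.8] [50. 16.] longang 50 mean [ 442. -327.] rgb [32 22 19]
74 ztop 0.032 rect [435.8 364.7] [25. 23.] longang 124 mean [436. 365.] rgb [227 189 116]
70 ztop 0.031 rect [428.2 318.8] [22. 21.] longang 4 mean [428. 319.] rgb [225 188 115]
```

View pics/scene18.png

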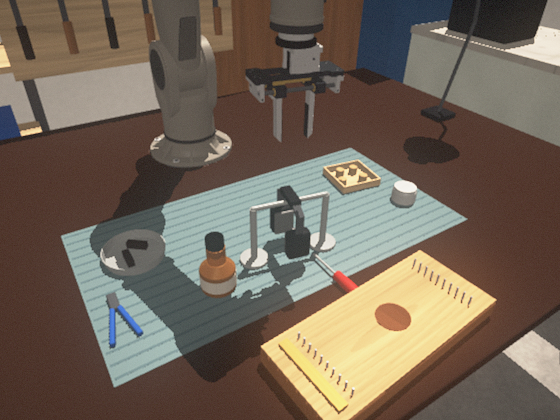

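View pics/b18.png

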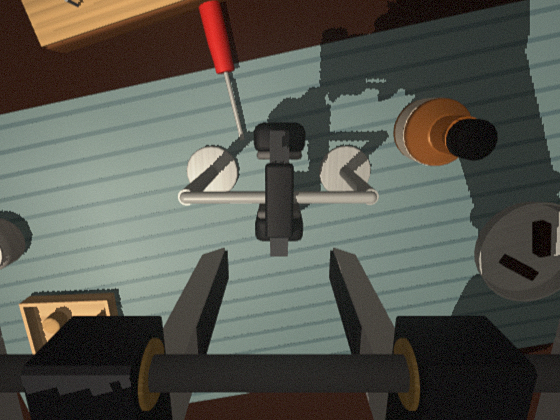

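The ear defenders hang level astride the rail: pad top at 0.172 m, within 1 mm of the rail's middle and square with it. The arm is clear. I'll wait a moment, confirm nothing is drifting, then sign off.

Emit:
drive_tool(moves=[[[0,0,0],[0,0,0],0.055],[[0,0,0],[0,0,0],0.055],[[0,0,0],[0,0,0],0.055],[[0,0,0],[0,0,0],0.055],[[0,0,0],[0,0,0],0.055],[[0,0,0],[0,0,0],0.055],[[0,0,0],[0,0,0],0.055],[[0,0,0],[0,0,0],0.055]])

```text
time_s: 49.75
tool_pos: [0.6459, -0.0167, 0.3193]
orientation: [-0.211, -2.117, 2.117]
ft_force: [-0.9, -0.2, 0.1]
width: 0.587
```

```bash
python3 - <<'E'
from h import *
f=shot('scene','s19');objs(f,minpx=12,maxz=.25,lo=.1)
cv2.imwrite('pics/s19z.png',cv2.resize(f['pixels'][150:310,80:400,::-1],None,fx=2.4,fy=2.4))
E
```

```text
1367 ztop 0.173 rect [644.5 -15.7] [71. 26.] longang 168 mean [648. -18.] rgb [108 109 106]
483 ztop 0.141 rect [ 659.6 -213.2] [39. 37.] longang 155 mean [ 662. -214.] rgb [78 73 66]
```

View pics/s19z.png

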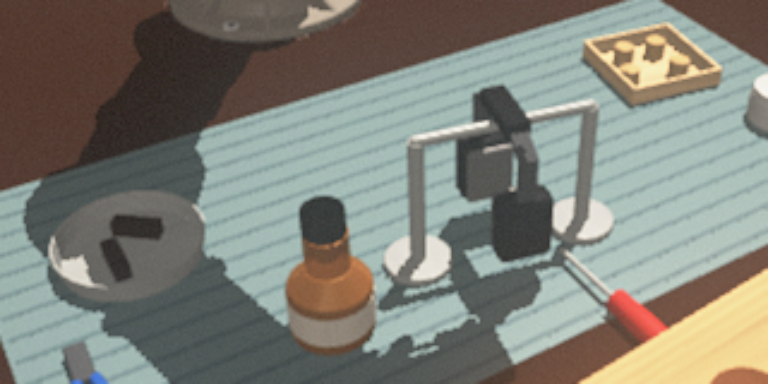

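The picture shows four knobs in the tray, two bars in the dish, the stopper home in the bottle and the ear defenders hanging on the rail. Nothing has moved since the last check.

```bash
python3 -c "
from cell import sign_off
print(sign_off())"
```

```text
the job is handed in; nothing more can be done
None
```

The bench is tidied and the job was handed in at about 50 s of the 210 s allowed; `sign_off` gives no verdict.

- **Stopper:** it went into the amber bottle first, before anything else was moved. Its head top reads 0.139–0.141 m, where 0.139 m is fully home. It is upright and within about 2 mm of centre, and the bottle is standing.
- **Fittings:** all four maple knobs are in the tray and both rosewood bars (only two were present) are in the dish. None was seen to be knocked aside.
- **Ear defenders:** they hang level astride the rail with one cup on each side. They are about 1 mm from the middle and square with it, and the pad top at 0.172–0.173 m matches a pad resting on the bar.
- **At rest:** two looks about 0.8 s apart agreed within a millimetre. The gripper hangs clear, touching nothing, and the tin, pliers and screwdriver are where they were.

**One thing went wrong:** while I was pressing the stopper in, the fingertips apparently met the bottle's rim and the wrist force briefly read about 46 N. That is under the 120 N wrist limit. The 40 N limit covers the arm and the gripper's body; I believe only the fingers touched the bottle, but I could not confirm that. I backed off and let go, and the stopper dropped home by itself.

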